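# Start the die's lag screw square

## Robot

A 6-joint arm with a two-finger parallel gripper is mounted at the origin on the work surface. World frame = base frame: x ahead of the robot, y to its left, z up, the work surface at z = 0. Lengths are in m, angles in rad, forces in N, time in s.
With the tool pointing down it reaches from about 0.35 to 0.775 m from the base axis. Payload 5.5 kg.
Tool frame: the origin (TCP) lies at the very end of the fingers, on their centre line; the grasp point (between the pads) lies 19 mm behind it; z points along the fingers, y is the direction in which the jaws open and shut (so a half turn about z gives the same grasp; the last joint's range is limited). The gripper opens to 85 mm and grips with 20 to 120 N. Pads are 22 mm wide; open, the fingers measure 114 mm over their backs; the gripper's body (76 mm by 85 mm) begins 54 mm behind the grasp point. The pads swing forward as they close: fully open they stand 13 mm farther back than shut.
Start: joints at [-1.42, 0.313, 0.046, 1.304, 0, 1.431], TCP at [0.165, -0.551, 0.231] pointing down, gripper open.
Joint ranges: [-2.76, 2.76], [-0.86, 1.69], [-1.03, 1.26], [-2.2, 2.34], [-1.47, 1.5], [-3.14, 3.14]. Speed limits (rad/s): [2.57, 2.57, 3.14, 3.14, 3.14, 3.14].

## Interface

Orientations are given as a unit quaternion [x, y, z, w].
In Python, from station import manip gives the robot as it stands. The module is installed in compiled form; this text tells all that it offers.
- The arm moves only by the tool servo_tool, never from a script. Its argument "rows" is one flat list of numbers, 7 for each row, row after row: the shift along the tool's x, y, z in mm, then the turn, a rotation vector about the tool's x, y, z in rad, then the gripper's target within -1 to 1 (shut at 1, half-way at 0, fully open at -1). A call has exactly 10 rows; each row is the pose to reach, as a shift and turn from the pose measured when the call began, along the tool's axes at that moment; what a row does not reach only later rows make up. A row lasts 1/12 s, in which the tool goes at most 41.7 mm and 7.16 degrees, less where a joint would pass 70% of its speed; a pose out of reach is approached as far as the arm can. A call with a gripper value outside its range is refused whole. The fingers move at their own pace and stop on an object; the grip force is fixed at half the most. Time passes only in rows, so rows that repeat a pose let the fingers close, or fill a call up. It gives the time, the measured TCP pose, the force and the opening at its end, in the units of the state.
- manip.get_obs(): the state, without advancing time (a new reading comes with each control period).
- manip.get_image(name): name is "scene" or "top"; returns the picture (400x640x3 uint8, red, green, blue); there is no depth.
- manip.camera_info(name): a dict with "K" (3x3 intrinsics, pixels), "rvec" (rotation vector, rad) and "tvec" (3), from world to camera coordinates, as OpenCV has them. Camera axes: x right, y down, z forward; pixel columns grow to the right and rows downward; lengths in m; the calibration is good to about 2 mm. A picture is of the moment at which its call begins. camera_info takes no time and is no camera call.
- manip.hand_in(): hands the job in, once; it reports no verdict.
Trained networks look in the newest picture that a camera, given by its name, has taken for a name from the list of things; names that differ only in an ending like _2 or _b are one class to them, and where a whole thing is asked for, a point or a joint stands for the part that bears it (a point fixed in the world has none). Each returns a list of dicts, best first, with "p" (0 to 1); they miss things now and then, are a little off and sometimes report something else, mostly with a low value. They report only what shows in the picture. A call takes as long as a camera call. They do not tell look-alikes from the thing itself.
- manip.search_frame(query, camera): "position" ([x, y, z] in m, in world coordinates, good to about 4 mm: the middle of the surface that is visible of it).
- manip.outline_of(query, camera): "region" (400x640 bool, what is visible of it).
- manip.tip_of(query, camera): "position" ([x, y, z] in m, in world coordinates, good to about 4 mm: a listed point, or the origin of a listed thing).
The state is a dict: "t": time; "q": joint angles; "qd": joint speeds; "joint_torque": joint torques, N m; "tcp_pos": TCP position; "tool_rot": TCP orientation; "wrist_force": force on the tool from outside, world axes, zero at the start; "ft_torque": the same for the moment, N m; "finger_gap": finger opening in m.
Only numpy, scipy, OpenCV 4.12 (cv2) and the standard library are available. Lean on these libraries where they do the work, as an engineer would, in place of code of your own. Each camera call takes 0.05 s, during which the arm holds its last target.

## Task

Take the T-handle driver off its rack and set its socket fully down and square on the head of the leaning lag screw in the flower die before turning anything. With the driver kept square, turn the screw clockwise until its red mark points straight up the slope at the white mark on the die, then lift the driver off and hang it back in its rack by the crossbar, leaving the other dies and the red can where they are.

Things in the scene. Friction and masses are not known exactly. Their poses are not given: they have to be found in the camera images.
- driver_grip (a point): Loose T-handle driver, about 0.35 kg, 132 mm tall, hanging upright: pale wooden crossbar 130 mm long (this frame's x), 22 wide (y), 24 high (z), on a 16 mm steel shank ending in a square socket, 40 mm wide outside and 33 tall. Point: centre of the crossbar, 12 mm above its underside; z points up the shank, away from the socket.
- driver_mouth (a point): Centre of the driver's open socket mouth, on the shank axis 120 mm below the crossbar's centre, same axes as the driver. The square hole is 28 mm wide, its sides parallel to x and y, and 23 mm deep.
- screw_head (a point): Lag screw in the middle of the dark flower die, leaning 30 degrees from vertical, square to the die. Point: on its axis, on top of the round flange (64 mm diameter, 5 thick); z points out along the axis. On the flange stands a square head 24 mm wide (sides parallel to this frame's x and y) and 18 high, then a tapered nose 6 mm high (24 to 12 mm diameter). This frame turns with the screw.
- screw_mark (a point): Point on the red mark, 25 mm from the screw's axis along +y of the screw_head frame: a red strip 10 mm wide on the flange, reaching 40 mm from the axis; turns with it. That side of the head is red too. With the socket fully down, its mouth lies about 1 mm above the flange and the nose touches the socket's floor; the socket has about 10 degrees of turning play either way.
- screw (a joint): Turn of the lag screw in rad, growing clockwise as seen from outside looking down at its head; at 1.571 the red mark points straight up the slope at the white mark. Starts between 0.25 and 0.85; stops at 0 and 2.6. It sinks 6 mm a turn. Friction holds it where it is left (about 0.15 N m to turn, no spring).
- die_mark (a point): White mark, 30 x 7 mm, on the up-slope petal of the die, 53 mm from the screw's axis; this frame's x points straight up the slope, z along the screw's axis outwards. The die (six petals, 140 mm across, 20 thick, top 16 mm below the flange) is fast on a green sloping stand, 160 x 150 mm on the bench, whose plate rises from 50 to 130 mm.
- rack_seat (a point): Fixed rack: two wooden rails 100 mm long along this frame's y, 14 wide, 72 mm clear between them, open above and at both ends, on posts at the rails' ends. Point: midway between the rails, level with their tops (z up, 140 mm above the bench). The driver hangs between with its crossbar along x, its ends on the rails, bar centre 12 mm above this point. Wooden foot 10 mm thick below.
- rose_die: Bystander: loose dark die with five petals, 100 mm across, 28 mm thick with a 50 mm upright post; origin at the centre of its underside.
- daisy_die: Bystander: loose dark die with eight small petals, 94 mm across, 34 mm thick with a 50 mm upright post; origin at the centre of its underside.
- round_die: Bystander: loose bright round die, 90 mm across, 24 mm thick with a 50 mm upright post; origin at the centre of its underside.
- oil: Bystander: red can, 60 mm diameter, 130 mm tall, standing loose; origin at the centre of its underside.
There are look-alikes about, which are no part of the job. Leave any orange look-alike of the part that bears driver_grip alone.

How it is judged:
On the way, in this order (a step that is already met when the one before it is completed fails the run):
1. the driver is lifted off the rack, its crossbar more than 40 mm above its hanging height (z of driver_grip in the frame of rack_seat above 0.052 m), for 0.1 s.
2. the socket is fully down on the screw head (mouth within 6 mm of the flange) and square to it within 6 degrees, with the screw not yet turned (its red mark within 0.25 rad of where it was) (distance between driver_mouth and screw_head below 0.006 m and angle between the z axis of driver_mouth and the z axis of screw_head, either way round below 0.105 rad and distance of screw_mark from where it was at the start of the episode below 0.0062 m), for 0.2 s.
3. with the driver still on and square within 7 degrees, the red mark is brought within 0.18 rad of the white mark (value of joint screw between 1.3908 and 1.7508 rad and distance between driver_mouth and screw_head below 0.01 m and angle between the z axis of driver_mouth and the z axis of screw_head, either way round below 0.122 rad), for 0.1 s.
At the end, for the whole second after the job is handed in: The screw's red mark points up the slope at the white mark within 0.18 rad (10 degrees), and the driver hangs upright (within 7 degrees) in the rack by its crossbar: bar centre within 22 mm of the middle across the rails, 45 mm along them, and 4 to 20 mm above their tops (value of joint screw between 1.3908 and 1.7508 rad and x of driver_grip in the frame of rack_seat between -0.022 and 0.022 m and y of driver_grip in the frame of rack_seat between -0.045 and 0.045 m and z of driver_grip in the frame of rack_seat between 0.004 and 0.02 m and angle between driver_grip's own z axis and vertical below 0.12 rad); the robot touches nothing.
It fails at once if the screw is turned while the driver is not on its head and square to it (over 9 degrees out, or mouth over 35 mm from the flange) ((velocity of joint screw above 0.3 rad/s or velocity of joint screw below -0.3 rad/s) and (angle between the z axis of driver_mouth and the z axis of screw_head, either way round above 0.157 rad or distance between driver_mouth and screw_head above 0.035 m)).
It fails at once if the five-petal die is shifted more than 20 mm (distance of rose_die from where it was at the start of the episode above 0.02 m).
It fails at once if the eight-petal die is shifted more than 20 mm (distance of daisy_die from where it was at the start of the episode above 0.02 m).
It fails at once if the round die is shifted more than 20 mm (distance of round_die from where it was at the start of the episode above 0.02 m).
It fails at once if the red can is shifted more than 20 mm (distance of oil from where it was at the start of the episode above 0.02 m).
It also fails if it takes over 54 s, if anything falls off the work surface, if the arm or the gripper's body presses on something with over 40 N, if the wrist force passes 120 N, or if a joint passes its speed limit or range.

## Working session

There is one attempt and no reset: what is moved stays moved. The work goes in short steps, Python scripts to look and compute and a tool call to move; the robot and the scene stay as the last step left them, time stands still between calls to the robot, and variables do not carry over. Pictures are saved under pics/ and viewed, and the job is handed in when it is done.

Besides the shell and the picture viewer there is one more tool, called as a command line: name --argument value ..., lists and objects as JSON in quotes. servo_tool: Moves the arm, as the interface text tells. Its arguments: {"type":"object","properties":{"rows":{"type":"array","items":{"type":"number"}}},"required":["rows"]}

```bash
mkdir -p pics; cat > h.py <<'E'
import numpy as np, cv2
from station import manip
from scipy.spatial.transform import Rotation as R
def cam(n):
    c=manip.camera_info(n); return np.array(c["K"]),np.array(c["rvec"],float),np.array(c["tvec"],float)
def proj(n,P):
    K,r,t=cam(n); return cv2.projectPoints(np.array(P,float).reshape(-1,3),r,t,K,None)[0].reshape(-1,2)
def ray(n,uv):
    K,r,t=cam(n); M=cv2.Rodrigues(r)[0]; d=M.T@np.linalg.inv(K)@np.array([uv[0],uv[1],1.]); return -M.T@t.reshape(3),d
def onz(n,uv,z):
    o,d=ray(n,uv); return o+d*(z-o[2])/d[2]
def shot(n,f):
    im=manip.get_image(n); cv2.imwrite(f"pics/{f}.png",im[:,:,::-1]); return im
def crop(im,f,x0,y0,x1,y1,s):
    cv2.imwrite(f"pics/{f}.png",cv2.resize(im[y0:y1,x0:x1,::-1],None,fx=s,fy=s,interpolation=cv2.INTER_CUBIC))
E
python3 - <<'E'
from h import *
shot("scene","s0");shot("top","t0")
for n in("scene","top"):
    K,r,t=cam(n);print(n,K.round(1).tolist(),ray(n,(320,200))[0].round(3))
for q in ["driver_grip","driver_mouth","screw_head","screw_mark","die_mark","rack_seat","rose_die","daisy_die","round_die","oil"]:
    for n in("scene","top"):
        print(q,n,[(np.round(d["position"],3).tolist(),round(d["p"],2)) for d in manip.tip_of(q,n)][:3])
print(manip.get_obs())
E
```

```text
scene [[377.9, 0.0, 317.3], [0.0, 377.9, 202.5], [0.0, 0.0, 1.0]] [ 1.097 -0.42   1.077]
top [[409.0, 0.0, 312.1], [0.0, 409.0, 192.7], [0.0, 0.0, 1.0]] [ 0.452 -0.055  1.323]
driver_grip scene [([0.36, -0.446, 0.12], 0.93), ([0.322, -0.249, 0.125], 0.86), ([0.675, -0.196, 0.119], 0.72)]
driver_grip top [([0.453, -0.06, 0.114], 0.92), ([0.672, -0.194, 0.123], 0.83), ([0.321, -0.247, 0.121], 0.61)]
driver_mouth scene [([0.503, -0.228, 0.033], 0.89), ([0.675, -0.196, -0.0], 0.88), ([0.353, -0.444, -0.005], 0.71)]
driver_mouth top [([0.32, -0.25, 0.004], 0.83), ([0.504, -0.223, 0.033], 0.73), ([0.356, -0.443, 0.005], 0.65)]
screw_head scene [([0.577, 0.131, 0.126], 0.69)]
screw_head top [([0.575, 0.135, 0.126], 0.6)]
screw_mark scene [([0.555, 0.134, 0.132], 0.67)]
screw_mark top [([0.557, 0.141, 0.136], 0.6)]
die_mark scene [([0.56, 0.186, 0.134], 0.64)]
die_mark top [([0.565, 0.192, 0.14], 0.92)]
rack_seat scene [([0.5, -0.225, 0.138], 0.7), ([0.724, -0.335, -0.002], 0.19)]
rack_seat top [([0.501, -0.228, 0.14], 0.91)]
rose_die scene [([0.729, 0.329, 0.0], 0.63)]
rose_die top [([0.575
[... 364 characters left out ...]
.724, -0.328, 0.002], 0.95)]
{'t': 1.1, 'q': array([-1.41959713e+00,  3.13195169e-01,  4.61217808e-02,  1.30358382e+00,
       -1.61965223e-06,  1.43120409e+00]), 'qd': array([-0.00037073, -0.00087372, -0.0009935 , -0.00120454,  0.00011922,
       -0.00146994]), 'joint_torque': array([ 3.89662659e-05, -4.80479729e+01,  2.98817950e+01,  3.80706124e-04,
       -2.97781107e-04,  3.12653327e-06]), 'tcp_pos': array([ 0.16486202, -0.55091987,  0.23133486]), 'tool_rot': array([ 9.89448648e-01,  1.44883980e-01, -4.06122768e-07,  6.95638672e-05]), 'wrist_force': array([0.89855248, 0.63278582, 0.43147807]), 'ft_torque': array([-0.04372233,  0.02662704, -0.01952367]), 'finger_gap': 0.08519416377340666}
```

View pics/s0.png

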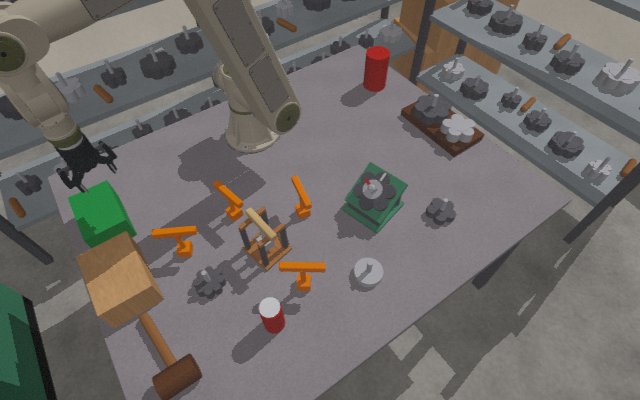

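View pics/t0.png

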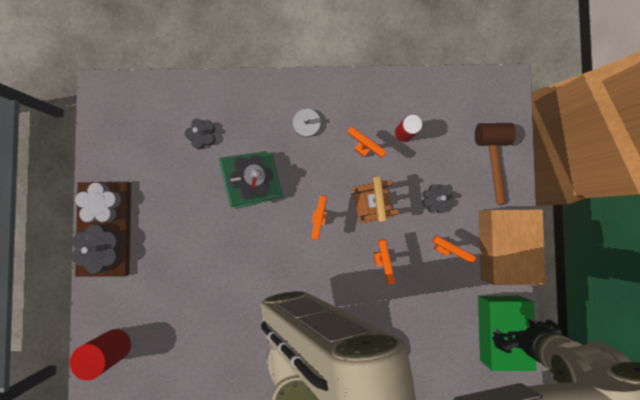

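In the scene view, four orange T-handles, at (175,235), (228,195), (302,195) and (302,270), could be taken for the driver. The pale bar at (262,222), top (379,200), is in the rack and matches the description, so I choose that one. I'll check it in close crops.

```bash
python3 - <<'E'
import cv2,numpy as np
a=cv2.imread("pics/t0.png");b=cv2.imread("pics/s0.png")
f=lambda i,x0,y0,x1,y1:cv2.resize(i[y0:y1,x0:x1],(400,300),interpolation=cv2.INTER_CUBIC)
g=np.vstack([np.hstack([f(a,340,165,420,225),f(a,210,145,290,205)]),np.hstack([f(b,220,200,300,260),f(b,335,160,415,220)])])
cv2.imwrite("pics/c0.png",g)
E
```

```text
(no output)
```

View pics/c0.png

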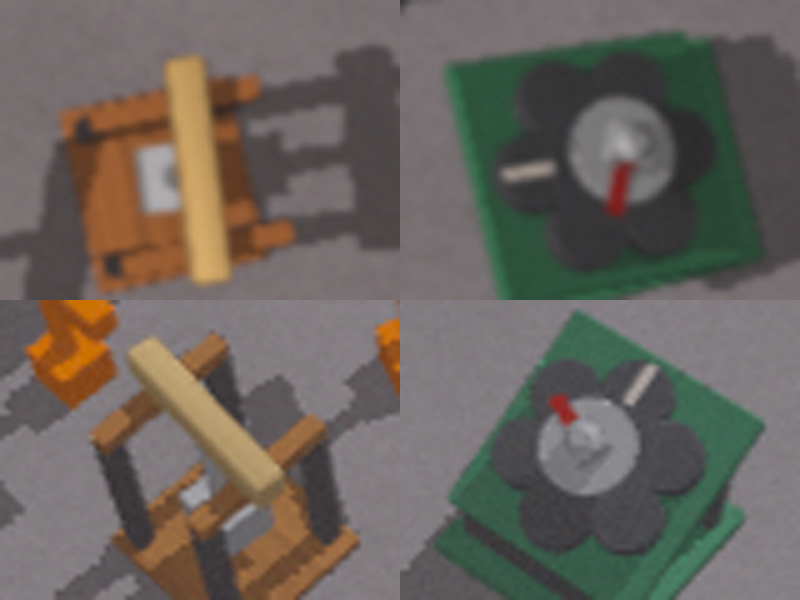

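The pale bar in the rack is the driver. In the top view the white mark is to the left, with the red strip pointing down. I'll fit a model to both views for accuracy.

```bash
cat > fit.py <<'E'
from h import *
from scipy.optimize import minimize
S=4
CAM={n:cam(n) for n in("scene","top")}
def pj(n,P):
    K,r,t=CAM[n]; return cv2.projectPoints(np.array(P,float).reshape(-1,3),r,t,K,None)[0].reshape(-1,2)
def fillp(img,n,P,col,hull=False):
    p=pj(n,P); 
    if hull: p=cv2.convexHull(p.astype(np.float32)).reshape(-1,2)
    cv2.fillPoly(img,[np.round((p+0.5)*S*16-8).astype(np.int32)],col,shift=4)
def down(img): return cv2.resize(img,(640,400),interpolation=cv2.INTER_AREA)
def box(c,Rm,h):
    return c+ (np.array([[i,j,k] for i in(-1,1) for j in(-1,1) for k in(-1,1)])*h)@Rm.T
def circ(r,z,N=48):
    a=np.arange(N)*2*np.pi/N; return np.c_[r*np.cos(a),r*np.sin(a),0*a+z]
def frame(phi,s):
    up=np.array([np.cos(phi),np.sin(phi),0]); z=np.array([-up[0]*.5,-up[1]*.5,np.sqrt(.75)])
    u=np.array([up[0]*np.sqrt(.75),up[1]*np.sqrt(.75),.5]); v=np.cross(z,u)
    a=1.571-s # ccw from up-slope
    y=np.cos(a)*u+np.sin(a)*v; return np.c_[u,v,z],np.c_[np.cross(y,z),y,z]
def render_screw(n,p):
    # colour layers: gray(0),red(1),white(2)
    c=np.array(p[:3]); D,H=frame(p[3],p[4]); C=CAM[n]; cp=-cv2.Rodrigues(C[1])[0].T@C[2].reshape(3)
    im=np.zeros((400*S,640*S,3),np.uint8)
    zc=(-.016 + 0.001)
    q=np.array([[.053-.015,-.0035,zc],[.053+.015,-.0035,zc],[.053+.015,.0035,zc],[.053-.015,.0035,zc]])
    fillp(im,n,c+q@D.T,(0,0,255))
    fillp(im,n,c+np.r_[circ(.032,0),circ(.032,-.005)]@H.T,(255,0,0),True)
    st=np.array([[-.005,.012,.0005],[.005,.012,.0005],[.005,.04,.0005],[-.005,.04,.0005]])
    fillp(im,n,c+st@H.T,(0,255,0))
    w=.012; b=c+np.array([[i*w,j*w,k] for i in(-1,1) for j in(-1,1) for k in(0,.018)])@H.T
    fillp(im,n,b,(255,0,0),True)
    if (cp-c-H@[0,w,.009])@H[:,1]>0:
        fillp(im,n,c+np.array([[-w,w,0],[w,w,0],[w,w,.018],[-w,w,.018]])@H.T,(0,255,0))
    fillp(im,n,c+np.r_[circ(.012,.018),circ(.006,.024)]@H.T,(255,0,0),True)
    return down(im)
E
python3 - <<'E'
from fit import *
ims={"scene":cv2.imread("pics/s0.png"),"top":cv2.imread("pics/t0.png")}
# bar
def barmask(im):
    h=cv2.cvtColor(im,cv2.COLOR_BGR2HSV); return h
for n,(x,y) in {"scene":(262,222),"top":(379,200)}.items():
    print(n,cv2.cvtColor(ims[n],cv2.COLOR_BGR2HSV)[y-1:y+2,x-1:x+2].reshape(-1,3).tolist()[:3])
for n,pts in {"top":[(254,176),(254,184),(237,180),(245,190),(247,172),(238,165)],"scene":[(373,189),(367,181),(386,184),(380,176),(360,195)]}.items():
    h=cv2.cvtColor(ims[n],cv2.COLOR_BGR2HSV); print(n,[(p,h[p[1],p[0]].tolist()) for p in pts])
for n,pts in {"top":[(370,190),(390,187),(393,211),(379,185)],"scene":[(245,226),(282,228),(255,215)]}.items():
    h=cv2.cvtColor(ims[n],cv2.COLOR_BGR2HSV); print(n,[(p,h[p[1],p[0]].tolist()) for p in pts])
E
```

```text
scene [[19, 98, 188], [18, 98, 188], [18, 98, 177]]
top [[18, 129, 206], [18, 129, 204], [18, 127, 198]]
top [((254, 176), [167, 14, 131]), ((254, 184), [0, 154, 124]), ((237, 180), [9, 26, 100]), ((245, 190), [135, 9, 55]), ((247, 172), [160, 6, 122]), ((238, 165), [150, 9, 55])]
scene [((373, 189), [128, 8, 135]), ((367, 181), [179, 178, 145]), ((386, 184), [130, 10, 80]), ((380, 176), [132, 16, 80]), ((360, 195), [120, 12, 66])]
top [((370, 190), [11, 158, 95]), ((390, 187), [0, 19, 79]), ((393, 211), [12, 171, 151]), ((379, 185), [18, 130, 187])]
scene [((245, 226), [13, 137, 99]), ((282, 228), [12, 129, 105]), ((255, 215), [19, 96, 191])]
```

```bash
cat > dofit.py <<'E'
from fit import *
def barfit(ims,x0,views=("scene","top"),free_z=False):
    M={}
    for n in views:
        h=cv2.cvtColor(ims[n],cv2.COLOR_BGR2HSV).astype(int)
        m=((h[...,0]>=15)&(h[...,0]<=24)&(h[...,1]>60)&(h[...,2]>80)).astype(np.uint8)
        c=pj(n,x0[:3])[0]; k=np.zeros_like(m); cv2.circle(k,(int(c[0]),int(c[1])),45,1,-1); m=m*k
        nl,l,s,_=cv2.connectedComponentsWithStats(m); m=(l==1+np.argmax(s[1:,4])); M[n]=m.astype(float)
    def f(p):
        e=0; z=p[3] if free_z else x0[2]
        for n in views:
            im=np.zeros((400*S,640*S),np.uint8)
            fillp(im,n,box(np.array([p[0],p[1],z]),R.from_euler('z',p[2]).as_matrix(),np.array([.065,.011,.012])),255,True)
            e+=np.abs(down(im)/255.-M[n]).sum()
        return e
    st=[x0[0],x0[1],x0[3]]+([x0[2]] if free_z else [])
    d=[.006,.006,.08]+([.006] if free_z else [])
    r=minimize(f,st,method='Nelder-Mead',options=dict(initial_simplex=np.array([st]+[np.array(st)+np.eye(len(st))[i]*d[i] for i in range(len(st))]),xatol=1e-4,fatol=.05,maxiter=150))
    return r.x,r.fun,{n:M[n].sum() for n in M}
def screwfit(ims,x0,views=("scene","top")):
    T={}
    for n in views:
        h=cv2.cvtColor(ims[n],cv2.COLOR_BGR2HSV).astype(int)
        c=pj(n,x0[:3])[0]; yy,xx=np.mgrid[:400,:640]; near=(np.hypot(xx-c[0],yy-c[1])<34)
        red=((h[...,0]<8)|(h[...,0]>170))&(h[...,1]>80)&near
        die=(h[...,1]<45)
        br=np.clip((h[...,2]-62)/48.,0,1)*die*near
        T[n]=(br,red.astype(float),near&(np.hypot(xx-c[0],yy-c[1])<28))
    def f(p):
        e=0
        for n in views:
            im=render_screw(n,p)/255.; br,rd,w=T[n]
            # restrict to a disc near the screw + white mark: only pixels inside radius of die (54mm)
            k=np.zeros((400*1,640),np.uint8); q=pj(n,np.array(x0[:3])+circ(.072,-.016)@frame(x0[3],0)[0].T)
            cv2.fillPoly(k,[q.astype(np.int32)],1)
            e+=(k*(np.abs(im[...,0]+im[...,2]-br)+2*np.abs(im[...,1]-rd))).sum()
        return e
    best=None
    for ds in (-.2,.2):
        st=np.array(x0,float); st[4]+=ds; d=[.005,.005,.005,.1,.2]
        r=minimize(f,st,method='Nelder-Mead',options=dict(initial_simplex=np.array([st]+[st+np.eye(5)[i]*d[i] for i in range(5)]),xatol=1e-4,fatol=.05,maxiter=300))
        if best is None or r.fun<best.fun: best=r
    return best.x,best.fun
E
cat > a.py <<'E'
from dofit import *
ims={"scene":cv2.imread("pics/s0.png"),"top":cv2.imread("pics/t0.png")}
for v in (("scene","top"),("scene",),("top",)):
    print("bar",v,barfit(ims,[.5,-.24,.152,.14],v))
print("barz",barfit(ims,[.5,-.24,.152,.14],free_z=True))
for v in (("scene","top"),("scene",),("top",)):
    x,f=screwfit(ims,[.576,.133,.126,1.83,.35],v); print("screw",v,x.round(4),f)
    if len(v)==2:
        o=[]
        for n in v:
            c=pj(n,x[:3])[0].astype(int); a=ims[n][c[1]-25:c[1]+25,c[0]-33:c[0]+33]; b=render_screw(n,x)[c[1]-25:c[1]+25,c[0]-33:c[0]+33]
            o.append(np.hstack([cv2.resize(i,None,fx=6,fy=6,interpolation=cv2.INTER_NEAREST) for i in (a,b,)]))
        cv2.imwrite("pics/fit0.png",np.vstack(o))
E
python3 a.py
```

```text
bar ('scene', 'top') (array([ 0.50250148, -0.22698626,  0.10421562]), np.float64(92.1921568627451), {'scene': np.float64(364.0), 'top': np.float64(396.0)})
bar ('scene',) (array([ 0.50125076, -0.22795055,  0.10529306]), np.float64(45.27450980392157), {'scene': np.float64(364.0)})
bar ('top',) (array([ 0.4997269 , -0.22632782,  0.08671022]), np.float64(51.113725490196074), {'top': np.float64(396.0)})
barz (array([ 0.50133593, -0.22676157,  0.10393772,  0.14957773]), np.float64(88.0156862745098), {'scene': np.float64(364.0), 'top': np.float64(396.0)})
screw ('scene', 'top') [0.5775 0.1359 0.1258 1.7827 0.3367] 431.47916666666663
screw ('scene',) [0.5785 0.1326 0.1284 1.8266 0.41  ] 317.76127450980397
screw ('top',) [0.5782 0.136  0.1267 1.794  0.3519] 94.98357843137255
```

View pics/fit0.png

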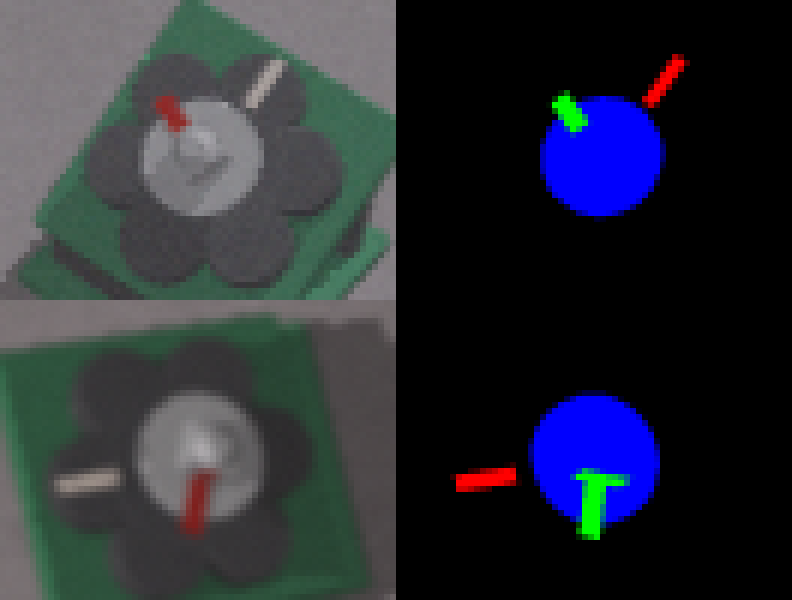

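```bash
sed -i "s|br=np.clip((h\[...,2\]-62)/48.,0,1)|br=np.clip((h[...,2]-(88 if n=='scene' else 66))/40.,0,1)|; s/(h\[...,1\]<45)/(h[...,1]<60)/" dofit.py; cp pics/fit0.png pics/fit0a.png; sed -i 's/circ(.072,-.016)/circ(.066,-.016)/' dofit.py; python3 a.py | grep screw
python3 - <<'E'
from h import *
for q in ("rack_seat","driver_grip"):
  for n in("scene","top"):
    for k in range(2):
        manip.get_image(n) if k else 0
        print(q,n,[np.round(d["position"],4).tolist() for d in manip.tip_of(q,n) if abs(d["position"][0]-.5)<.03 and abs(d["position"][1]+.227)<.04])
E
```

```text
screw ('scene', 'top') [0.5774 0.1355 0.1259 1.7929 0.3559] 177.8901960784314
screw ('scene',) [0.5759 0.1349 0.124  1.7834 0.3783] 77.02352941176471
screw ('top',) [0.5781 0.1358 0.1272 1.795  0.3567] 78.07450980392156
rack_seat scene [[0.4999, -0.2253, 0.1383]]
rack_seat scene [[0.501, -0.2285, 0.1399]]
rack_seat top [[0.5007, -0.2284, 0.1404]]
rack_seat top [[0.4999, -0.2271, 0.1398]]
driver_grip scene [[0.4995, -0.2296, 0.1468]]
driver_grip scene [[0.5, -0.226, 0.1505]]
driver_grip top [[0.5027, -0.2285, 0.1531]]
driver_grip top [[0.5022, -0.2296, 0.1515]]
```

View pics/fit0.png

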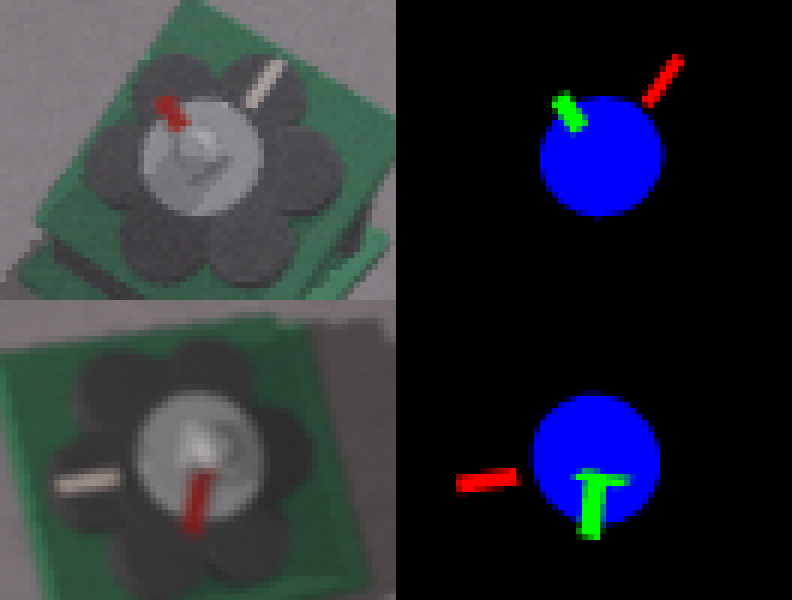

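servo_tool --rows '[10,-5,-40,0,0,-0.12,-1,40,-20,-70,0,0,-0.24,-1,75,-40,-85,0,0,-0.36,-1,110,-57,-85,0,0,-0.48,-1,145,-75,-85,0,0,-0.6,-1,180,-93,-85,0,0,-0.72,-1,215,-111,-85,0,0,-0.84,-1,250,-129,-85,0,0,-0.96,-1,285,-147,-85,0,0,-1.08,-1,320,-165,-85,0,0,-1.2,-1]'

```text
t: 2.53
tcp_pos: [0.4252, -0.2995, 0.3166]
tool_rot: [0.733, 0.68, -0.0, 0.0]
wrist_force: [0.5, -0.6, -0.0]
finger_gap: 0.0856
```

```bash
cat >> h.py <<'E'
def Rz_down(psi):
    x=np.array([np.cos(psi),np.sin(psi),0]); z=np.array([0,0,-1.]); return np.c_[x,np.cross(z,x),z]
def go(p,Rt):
    o=manip.get_obs(); R0=R.from_quat(o["tool_rot"]).as_matrix()
    d=R0.T@(np.array(p)-o["tcp_pos"])*1000; w=R.from_matrix(R0.T@Rt).as_rotvec()
    print("mm",d.round(1).tolist(),"rv",w.round(3).tolist()); return d,w
def st():
    o=manip.get_obs(); print("t",round(o["t"],2),"q",o["q"].round(2).tolist(),"p",o["tcp_pos"].round(4).tolist(),"F",o["wrist_force"].round(1).tolist(),"T",o["ft_torque"].round(2).tolist(),"gap",round(o["finger_gap"],4)); return o
E
python3 -c "
from h import *
st();go([.5015,-.227,.26],Rz_down(.10+np.pi))"
```

```text
t 2.53 q [-0.77, 0.2, 0.1, 1.47, -0.0, 0.88] p [0.4252, -0.2995, 0.3166] F [0.5, -0.6, -0.0] T [0.02, -0.04, -0.01] gap 0.0856
mm [78.0, 70.7, 56.6] rv [-0.0, 0.001, -1.745]
```

servo_tool --rows '[8,7,6,0,0,-0.12,-1,16,14,12,0,0,-0.24,-1,24,21,18,0,0,-0.36,-1,32,28,24,0,0,-0.48,-1,40,35,30,0,0,-0.6,-1,48,42,36,0,0,-0.72,-1,56,49,42,0,0,-0.84,-1,64,56,48,0,0,-0.96,-1,72,63,52,0,0,-1.08,-1,78,70.7,56.6,0,0,-1.2,-1]'

```text
t: 3.37
tcp_pos: [0.5018, -0.2263, 0.2598]
tool_rot: [0.218, 0.976, -0.0, 0.0]
wrist_force: [-0.3, -0.4, -0.1]
finger_gap: 0.0852
```

```bash
python3 -c "
from h import *
st();go([.5015,-.227,.20],Rz_down(.10+np.pi))"
```

```text
t 3.37 q [-0.57, 0.26, 0.04, 1.35, -0.0, -0.13] p [0.5018, -0.2263, 0.2598] F [-0.3, -0.4, -0.1] T [-0.01, 0.03, -0.01] gap 0.0852
mm [0.0, -0.7, 59.8] rv [-0.0, 0.0, -0.539]
```

servo_tool --rows '[0,-0.2,10,0,0,-0.12,-1,0,-0.4,20,0,0,-0.24,-1,0,-0.6,30,0,0,-0.36,-1,0,-0.7,40,0,0,-0.48,-1,0,-0.7,45,0,0,-0.54,-1,0,-0.7,50,0,0,-0.54,-1,0,-0.7,55,0,0,-0.54,-1,0,-0.7,60,0,0,-0.54,-1,0,-0.7,60,0,0,-0.54,-1,0,-0.7,60,0,0,-0.54,-1]'

```text
t: 4.2
tcp_pos: [0.5014, -0.2269, 0.1997]
tool_rot: [-0.05, 0.999, -0.0, 0.0]
wrist_force: [0.4, -0.2, 0.5]
finger_gap: 0.0857
```

```bash
python3 -c "
from h import *
st();go([.5015,-.227,.133],Rz_down(.10+np.pi))
a=shot('scene','s1');b=shot('top','t1');crop(a,'s1c',200,160,330,280,6);crop(b,'t1c',330,150,430,230,7)"
```

```text
t 4.2 q [-0.57, 0.28, -0.08, 1.21, -0.0, -0.67] p [0.5014, -0.2269, 0.1997] F [0.4, -0.2, 0.5] T [0.01, -0.02, -0.04] gap 0.0857
mm [-0.1, -0.1, 66.7] rv [-0.0, 0.0, 0.0]
```

View pics/s1c.png

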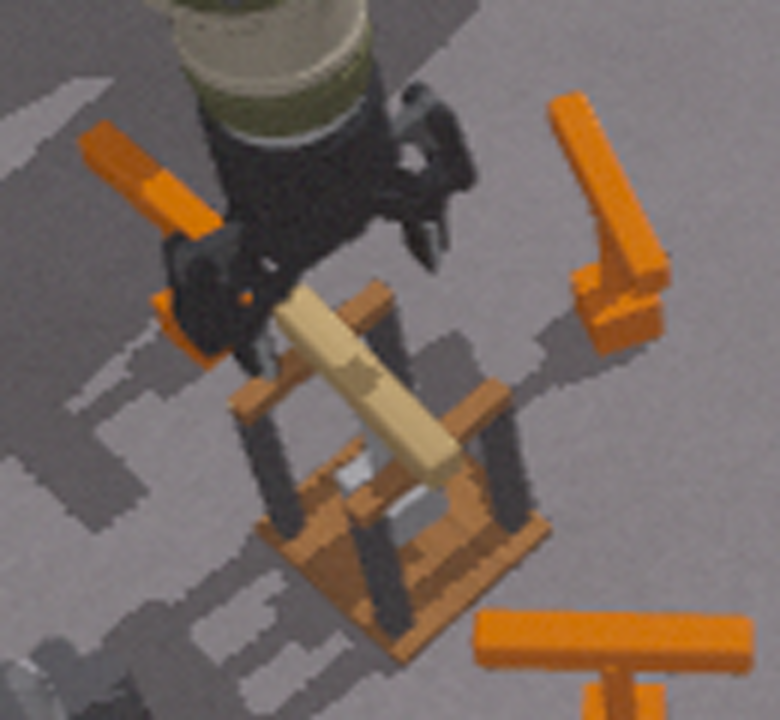

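View pics/t1c.png

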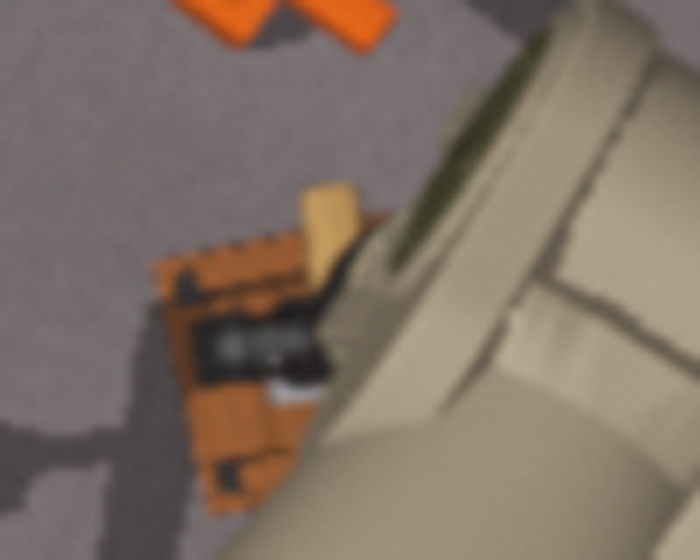

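The jaws straddle the bar (about (370,385) in the scene crop) and line up with it. I'll go down and close.

servo_tool --rows '[0,0,12,0,0,0,-1,0,0,24,0,0,0,-1,0,0,36,0,0,0,-1,0,0,48,0,0,0,-1,0,0,58,0,0,0,-1,0,0,64,0,0,0,-1,0,0,66.5,0,0,0,-1,0,0,66.5,0,0,0,0,0,0,66.5,0,0,0,1,0,0,66.5,0,0,0,1]'

```text
t: 5.13
tcp_pos: [0.5022, -0.2274, 0.1344]
tool_rot: [-0.05, 0.999, -0.001, 0.001]
wrist_force: [0.2, -0.6, 0.1]
finger_gap: 0.0518
```

servo_tool --rows '[0,0,0,0,0,0,1,0,0,0,0,0,0,1,0,0,0,0,0,0,1,0,0,0,0,0,0,1,0,0,0,0,0,0,1,0,0,0,0,0,0,1,0,0,0,0,0,0,1,0,0,-3,0,0,0,1,0,0,-6,0,0,0,1,0,0,-10,0,0,0,1]'

```text
t: 5.97
tcp_pos: [0.5013, -0.227, 0.1435]
tool_rot: [-0.05, 0.999, -0.0, -0.0]
wrist_force: [-0.2, 0.1, -3.9]
finger_gap: 0.0213
```

```bash
python3 -c "
from h import *
st()
a=shot('scene','s2');crop(a,'s2c',200,160,330,280,6)"
```

```text
t 5.97 q [-0.57, 0.31, -0.18, 1.08, -0.0, -0.67] p [0.5013, -0.227, 0.1435] F [-0.2, 0.1, -3.9] T [0.0, 0.02, -0.03] gap 0.0213
```

View pics/s2c.png

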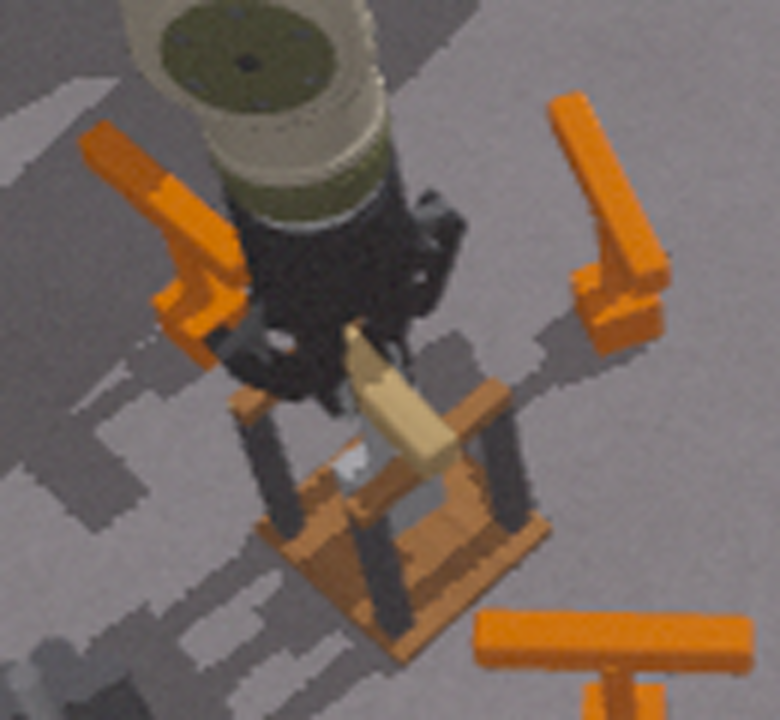

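servo_tool --rows '[0,0,-14,0,0,0,1,0,0,-28,0,0,0,1,0,0,-42,0,0,0,1,0,0,-56,0,0,0,1,0,0,-70,0,0,0,1,0,0,-85,0,0,0,1,0,0,-100,0,0,0,1,0,0,-115,0,0,0,1,0,0,-130,0,0,0,1,0,0,-145,0,0,0,1]'

```text
t: 6.85
tcp_pos: [0.5014, -0.227, 0.29]
tool_rot: [-0.05, 0.999, -0.0, 0.0]
wrist_force: [-0.5, -0.3, -4.2]
finger_gap: 0.0211
```

```bash
cat >> h.py <<'E'
HEAD=np.array([.5774,.1355,.1260]); PHI=1.793; S0=.357
def seat(h,s,head=None,phi=None,off=0.101):
    head=HEAD if head is None else head; phi=PHI if phi is None else phi
    up=np.array([np.cos(phi),np.sin(phi),0]); z=np.array([-up[0]*.5,-up[1]*.5,np.sqrt(.75)])
    u=np.array([up[0]*np.sqrt(.75),up[1]*np.sqrt(.75),.5]); v=np.cross(z,u); a=1.571-s
    x=np.cos(a)*u+np.sin(a)*v; return head+z*(off+h),np.c_[x,np.cross(-z,x),-z]
E
python3 -c "
from h import *
st();go(*seat(.09,S0))"
```

```text
t 6.85 q [-0.57, 0.26, 0.11, 1.43, -0.0, -0.67] p [0.5014, -0.227, 0.29] F [-0.5, -0.3, -4.2] T [-0.1, -0.06, 0.03] gap 0.0211
mm [-123.6, 258.3, -1.6] rv [-0.51, 0.125, 0.23]
```

servo_tool --rows '[-12,26,-6,-0.05,0.012,0.023,1,-25,52,-12,-0.1,0.025,0.046,1,-37,77,-16,-0.15,0.037,0.07,1,-49,103,-18,-0.2,0.05,0.092,1,-62,129,-18,-0.255,0.062,0.115,1,-74,155,-16,-0.305,0.075,0.138,1,-86,181,-12,-0.36,0.087,0.161,1,-99,207,-8,-0.41,0.1,0.184,1,-111,233,-4,-0.46,0.112,0.207,1,-123.6,258.3,-1.6,-0.51,0.125,0.23,1]'

```text
t: 7.68
tcp_pos: [0.5989, 0.0432, 0.2906]
tool_rot: [0.066, 0.964, 0.248, -0.075]
wrist_force: [0.4, -0.5, -4.5]
finger_gap: 0.0213
```

```bash
python3 -c "
from h import *
st();go(*seat(.045,S0))
a=shot('scene','s3');b=shot('top','t3');crop(a,'s3c',310,120,440,220,6);crop(b,'t3c',190,120,310,210,6)"
```

```text
t 7.68 q [-0.29, 0.53, 0.4, 1.72, 0.45, -0.22] p [0.5989, 0.0432, 0.2906] F [0.4, -0.5, -4.5] T [-0.94, -0.24, -0.03] gap 0.0213
mm [0.5, -0.5, 43.9] rv [0.001, -0.002, -0.002]
```

View pics/s3c.png

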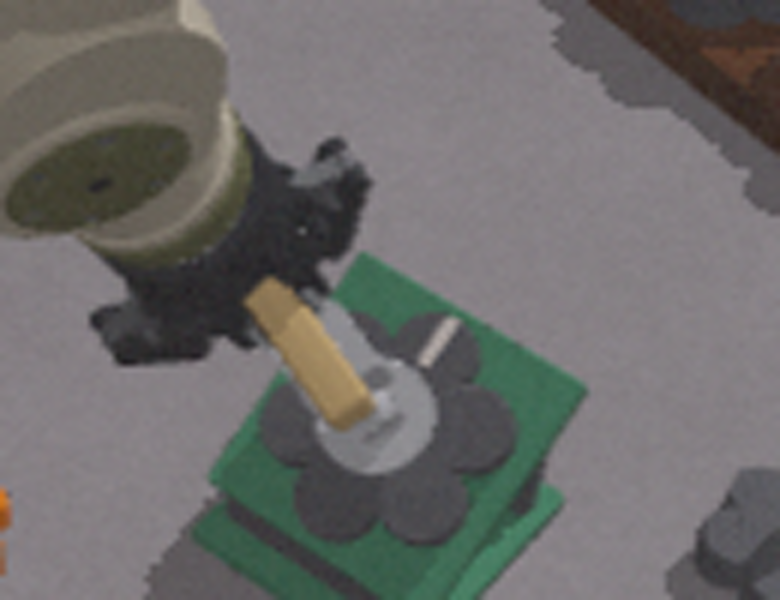

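View pics/t3c.png

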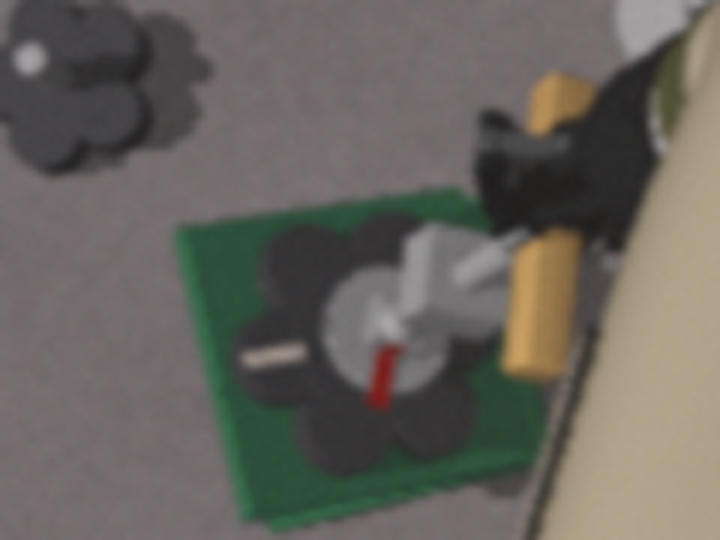

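```bash
cat > ov.py <<'E'
from fit import *
import sys
def pose():
    o=manip.get_obs(); return o["tcp_pos"],R.from_quat(o["tool_rot"]).as_matrix()
def edges(im,n,c,Rm,h,col,S=6):
    P=pj(n,box(c,Rm,np.array(h)))
    for i in range(8):
        for k in (1,2,4):
            j=i^k
            if i<j: cv2.line(im,tuple(np.round((P[i]+.5)*S).astype(int).tolist()),tuple(np.round((P[j]+.5)*S).astype(int).tolist()),col,1,cv2.LINE_AA)
def overlay(n,im,f,win,dg=0.019,head=None,phi=None,s=None,S=6):
    p,Rt=pose(); big=cv2.resize(im[:,:,::-1],None,fx=S,fy=S,interpolation=cv2.INTER_CUBIC)
    g=p-Rt[:,2]*dg
    edges(big,n,g,Rt,[.065,.011,.012],(255,255,0),S)
    m=g+Rt[:,2]*.120
    edges(big,n,m-Rt[:,2]*.0165,Rt,[.02,.02,.0165],(0,255,255),S)
    if head is not None:
        D,H=frame(phi,s)
        for r,z in((.032,0),(.012,.018),(.006,.024)):
            q=np.round((pj(n,head+circ(r,z)@H.T)+.5)*S).astype(np.int32); cv2.polylines(big,[q],True,(255,0,255),1,cv2.LINE_AA)
    x0,y0,x1,y1=[v*S for v in win]; cv2.imwrite(f"pics/{f}.png",big[y0:y1,x0:x1])
E
python3 - <<'E'
from ov import *
for n,f,w in(("scene","o3s",(310,120,440,220)),("top","o3t",(190,120,310,210))):
    im=cv2.imread(f"pics/{f[2]}3.png")[:,:,::-1]
    overlay(n,im,f,w,head=HEAD,phi=PHI,s=S0)
E
```

```text
(no output)
```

View pics/o3s.png

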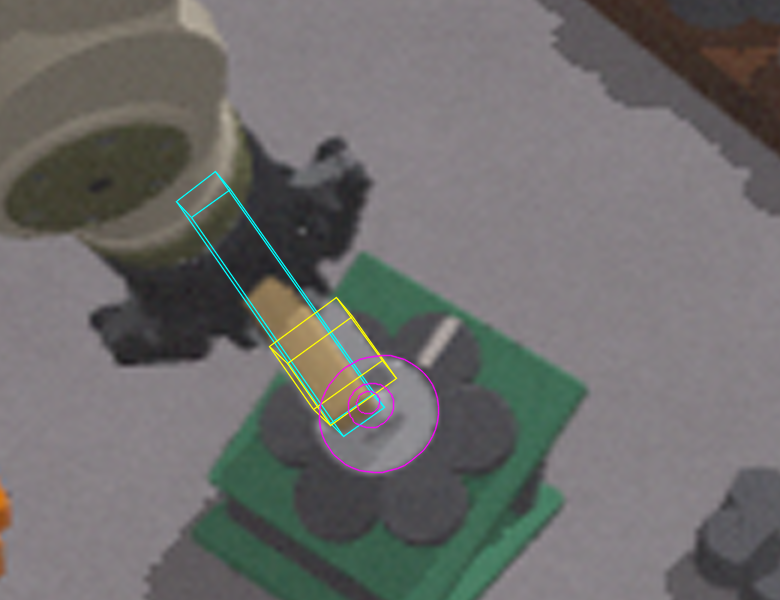

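View pics/o3t.png

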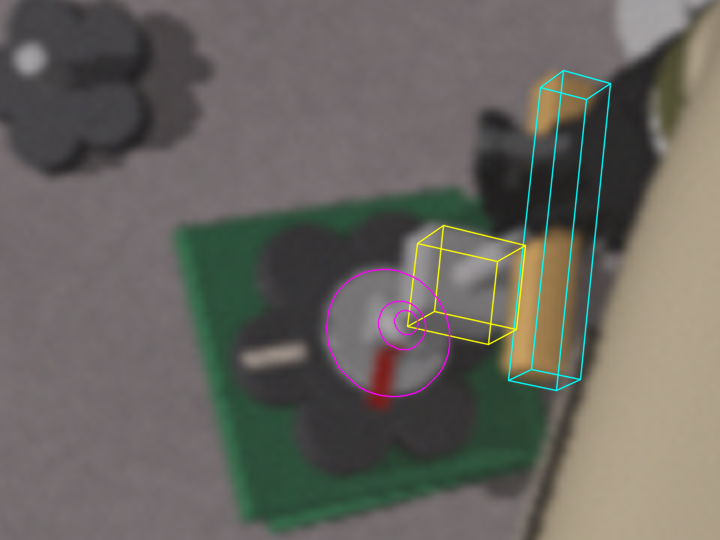

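```bash
python3 - <<'E'
from fit import *
out=[]
for n,f in(("scene","s0"),("top","t0")):
    im=cv2.imread(f"pics/{f}.png"); c=pj(n,HEAD)[0].astype(int); S=14
    x0,y0=c[0]-14,c[1]-14
    a=cv2.resize(im[y0:y0+28,x0:x0+28],None,fx=S,fy=S,interpolation=cv2.INTER_CUBIC); b=a.copy()
    D,H=frame(PHI,S0)
    def pl(P): cv2.polylines(b,[np.round((pj(n,HEAD+P@H.T)+.5-[x0,y0])*S).astype(np.int32)],True,(255,0,255),1,cv2.LINE_AA)
    for r,z in((.032,0),(.012,.018),(.006,.024)): pl(circ(r,z))
    w=.012; sq=np.array([[w,w,0],[-w,w,0],[-w,-w,0],[w,-w,0]]); pl(sq); pl(sq+[0,0,.018])
    out.append(np.hstack([a,b]))
cv2.imwrite("pics/hd.png",np.vstack(out)[:, :])
E
```

View pics/hd.png

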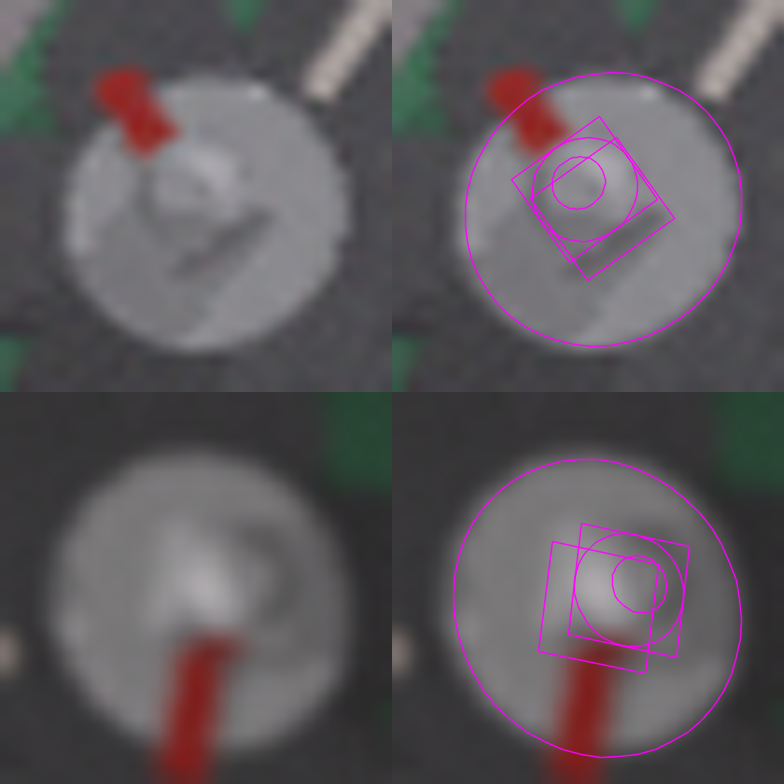

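```bash
cat > hand.py <<'E'
from ov import *
def handfit(ims,views=("scene","top"),free=(0,1,2,4,5),dg=.019,verbose=True,prior=None,T=None):
    p,Rt=pose() if T is None else T
    M={}
    for n in views:
        h=cv2.cvtColor(ims[n],cv2.COLOR_BGR2HSV).astype(int)
        m=((h[...,0]>=13)&(h[...,0]<=24)&(h[...,1]>75)&(h[...,2]>70)).astype(np.uint8)
        c=pj(n,p-Rt[:,2]*dg)[0]; k=np.zeros_like(m); cv2.circle(k,(int(c[0]),int(c[1])),40,1,-1); m=m*k
        nl,l,s,_=cv2.connectedComponentsWithStats(m); m=np.isin(l,[i for i in range(1,nl) if s[i,4]>15]).astype(float)
        ign=(cv2.dilate(((h[...,2]<62)).astype(np.uint8),np.ones((3,3)))>0)&(m==0)
        M[n]=(m,~ign)
    sc=np.array([.003,.003,.003,.05,.05,.05])
    def f(v):
        d=np.zeros(6); d[list(free)]=v*sc[list(free)]; Rd=Rt@R.from_rotvec(d[3:]).as_matrix()
        g=p-Rt[:,2]*dg+Rt@d[:3]; e=0.02*np.sum(v**2)
        for n in views:
            im=np.zeros((400*S,640*S),np.uint8); fillp(im,n,box(g,Rd,np.array([.065,.011,.012])),255,True)
            m,w=M[n]; e+=(np.abs(down(im)/255.-m)*w).sum()
        return e
    k=len(free); x0=np.zeros(k)
    r=minimize(f,x0,method='Nelder-Mead',options=dict(initial_simplex=np.vstack([x0,np.eye(k)]),xatol=.01,fatol=.05,maxiter=400))
    d=np.zeros(6); d[list(free)]=r.x*sc[list(free)]
    if verbose: print(views,"d mm",(d[:3]*1e3).round(1),"rot",d[3:].round(3),"cost",round(f(x0),1),"->",round(r.fun,1))
    return d
E
python3 - <<'E'
from hand import *
ims={"scene":cv2.imread("pics/s3.png"),"top":cv2.imread("pics/t3.png")}
for v in(("scene","top"),("scene",),("top",)):
    handfit(ims,v,(0,1,2,4,5)); handfit(ims,v,(0,1,2))
st()
a=shot("scene","s4");b=shot("top","t4");print(np.abs(a[:,:,::-1].astype(int)-ims["scene"]).max(),(np.abs(b[:,:,::-1].astype(int)-ims["top"])>25).sum())
ims={"scene":a[:,:,::-1].copy(),"top":b[:,:,::-1].copy()}
handfit(ims)
st()
E
```

```text
('scene', 'top') d mm [-2.8  1.1  4.1] rot [0.    0.023 0.062] cost 215.5 -> 158.9
('scene', 'top') d mm [-6.1 -2.1 15.3] rot [0. 0. 0.] cost 215.5 -> 139.8
('scene',) d mm [-2.4 -2.8 22.1] rot [ 0.    -0.467 -0.047] cost 110.2 -> 22.8
('scene',) d mm [ 0.3 -1.6  3.3] rot [0. 0. 0.] cost 110.2 -> 98.5
('top',) d mm [-1.9  2.9  1.8] rot [ 0.    -0.014  0.031] cost 105.3 -> 48.7
('top',) d mm [-2.   2.9  4.3] rot [0. 0. 0.] cost 105.3 -> 51.5
t 7.78 q [-0.28, 0.53, 0.4, 1.72, 0.45, -0.22] p [0.5988, 0.0446, 0.2889] F [0.2, -0.7, -5.2] T [-1.06, -0.23, -0.05] gap 0.021
65 3175
('scene', 'top') d mm [-0.5  1.1  1.1] rot [ 0.    -0.     0.015] cost 183.2 -> 163.5
t 7.88 q [-0.29, 0.53, 0.4, 1.72, 0.45, -0.22] p [0.5984, 0.0423, 0.2904] F [-0.3, -0.2, -3.3] T [-0.92, -0.18, 0.05] gap 0.021
```

```bash
python3 -c "
from h import *
go(*seat(.05,S0))"
```

```text
mm [0.1, 0.7, 39.1] rv [-0.002, -0.002, 0.0]
```

servo_tool --rows '[0,0,8,0,0,0,1,0,0.3,16,0,0,0,1,0,0.5,24,0,0,0,1,0,0.5,30,0,0,0,1,0,0.5,35,0,0,0,1,0,0.5,38,0,0,0,1,0,0.5,39,0,0,0,1,0,0.5,39,0,0,0,1,0,0.5,39,0,0,0,1,0,0.5,39,0,0,0,1]'

```text
t: 8.72
tcp_pos: [0.5943, 0.0615, 0.2571]
tool_rot: [0.064, 0.964, 0.247, -0.075]
wrist_force: [0.2, -1.1, -3.7]
finger_gap: 0.0207
```

```bash
python3 - <<'E'
from hand import *
a=shot("scene","s5");T=pose();st();b=shot("top","t5");T2=pose();st()
A={"scene":a[:,:,::-1].copy(),"top":b[:,:,::-1].copy()}
for v in(("scene","top"),("scene",),("top",)): handfit(A,v,T=T)
overlay("scene",a,"o5s",(325,125,425,200),head=HEAD,phi=PHI,s=S0,S=8)
overlay("top",b,"o5t",(205,125,305,200),head=HEAD,phi=PHI,s=S0,S=8)
E
```

```text
t 8.77 q [-0.26, 0.51, 0.3, 1.62, 0.46, -0.19] p [0.5943, 0.0615, 0.2571] F [-0.3, -1.1, -4.2] T [-0.96, -0.15, -0.02] gap 0.0213
t 8.82 q [-0.26, 0.51, 0.3, 1.62, 0.46, -0.19] p [0.5943, 0.0615, 0.257] F [-0.1, 0.7, -3.4] T [-0.9, -0.22, 0.04] gap 0.021
('scene', 'top') d mm [-1.  -0.1  3.5] rot [ 0.    -0.023  0.02 ] cost 178.0 -> 153.9
('scene',) d mm [-1.9 -0.3  2.6] rot [ 0.    -0.018  0.001] cost 110.9 -> 100.4
('top',) d mm [-2.1  0.1  2.4] rot [0.    0.018 0.041] cost 67.1 -> 46.8
```

View pics/o5s.png

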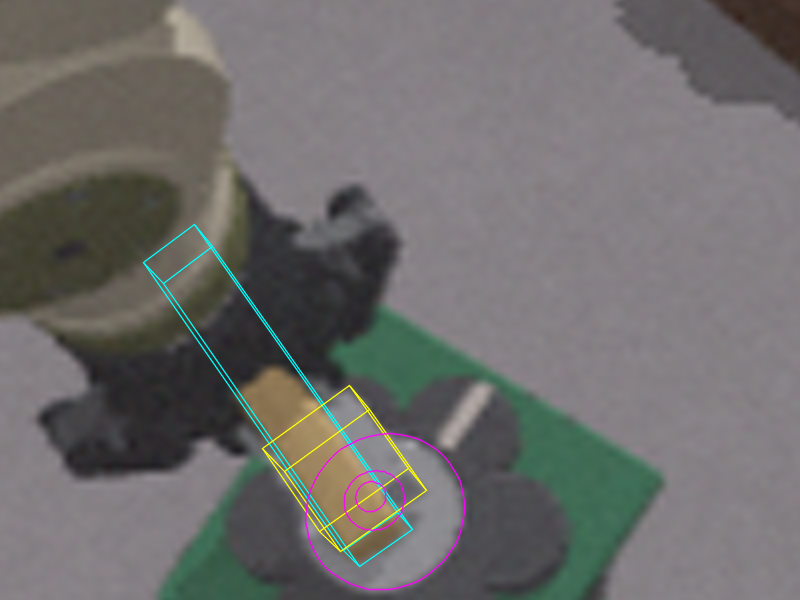

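View pics/o5t.png

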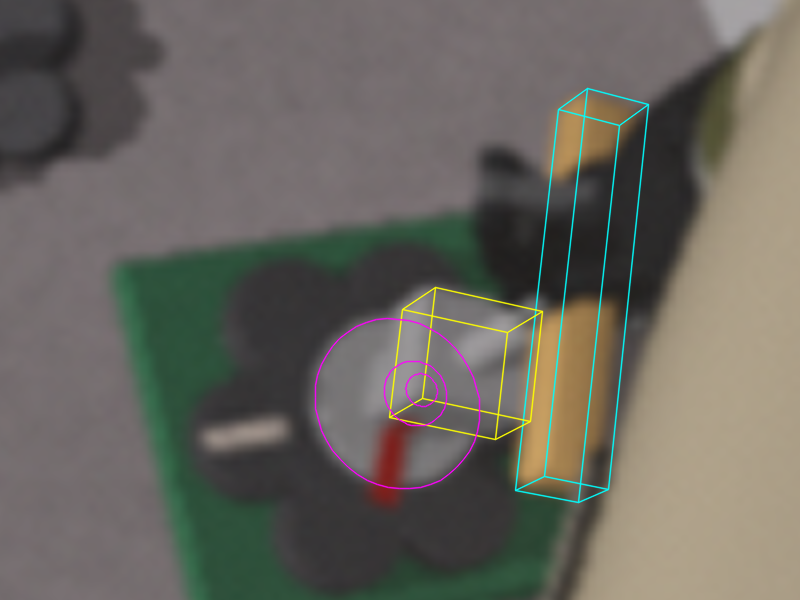

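servo_tool --rows '[0.2,0,5,0,0,0,1,0.4,0,10,0,0,0,1,0.6,0,15,0,0,0,1,0.8,0,19,0,0,0,1,1,0,23,0,0,0,1,1,0,26,0,0,0,1,1,0,29,0,0,0,1,1,0,31,0,0,0,1,1,0,33,0,0,0,1,1,0,33,0,0,0,1]'

```text
t: 9.65
tcp_pos: [0.5895, 0.0778, 0.2283]
tool_rot: [0.064, 0.964, 0.247, -0.075]
wrist_force: [-0.8, -0.6, -4.2]
finger_gap: 0.0212
```

```bash
python3 - <<'E'
from hand import *
a=shot("scene","s6");st();b=shot("top","t6");st()
go(*seat(0.001,S0,off=.1025))
overlay("scene",a,"o6s",(325,125,425,200),head=HEAD,phi=PHI,s=S0,S=8)
overlay("top",b,"o6t",(205,125,305,200),head=HEAD,phi=PHI,s=S0,S=8)
crop(b,'t6c',205,125,305,200,8)
E
```

```text
t 9.7 q [-0.24, 0.5, 0.21, 1.53, 0.46, -0.16] p [0.5895, 0.0777, 0.2285] F [0.1, 0.7, -3.8] T [-0.9, -0.22, 0.05] gap 0.0209
t 9.75 q [-0.24, 0.5, 0.21, 1.53, 0.46, -0.16] p [0.5896, 0.0776, 0.2286] F [-0.4, -0.5, -3.2] T [-0.89, -0.14, -0.0] gap 0.0212
mm [-0.8, 0.2, 15.0] rv [-0.002, -0.001, 0.0]
```

View pics/o6t.png

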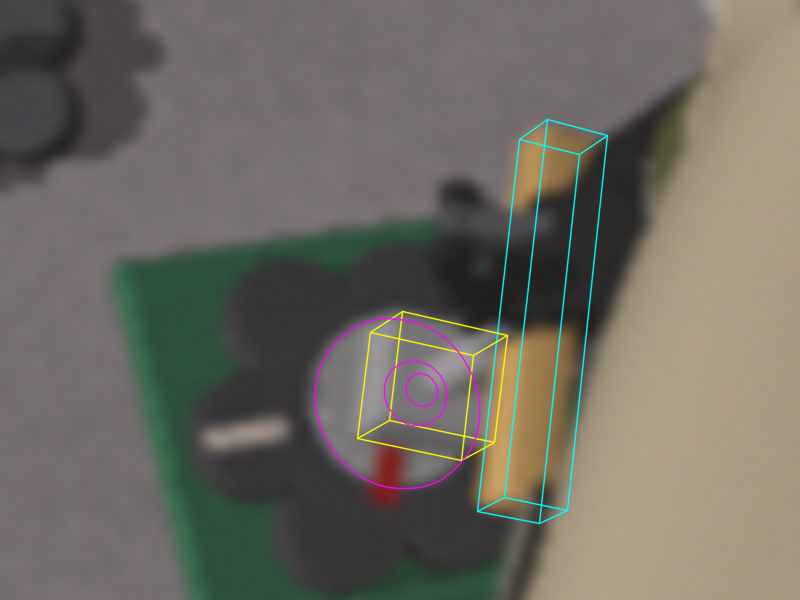

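View pics/o6s.png

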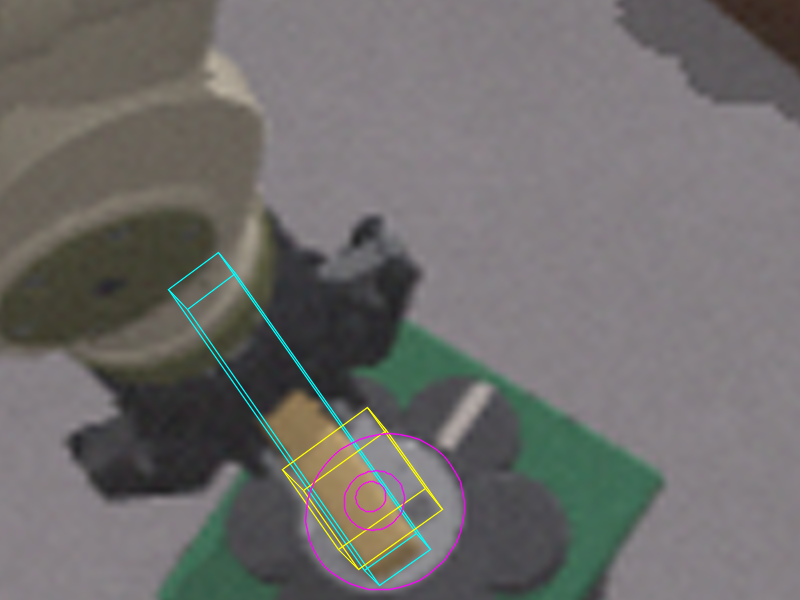

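No contact force and the socket is already past the nose. I'll continue down.

servo_tool --rows '[0,0,2,0,0,0,1,0,0,4,0,0,0,1,-0.2,0,6,0,0,0,1,-0.3,0,8,0,0,0,1,-0.3,0,10,0,0,0,1,-0.3,0,11.5,0,0,0,1,-0.3,0,13,0,0,0,1,-0.3,0,14,0,0,0,1,-0.3,0,14,0,0,0,1,-0.3,0,14,0,0,0,1]'

```text
t: 10.58
tcp_pos: [0.5887, 0.0838, 0.2175]
tool_rot: [0.065, 0.964, 0.247, -0.074]
wrist_force: [-0.8, -4.4, 4.0]
finger_gap: 0.0211
```

```bash
python3 - <<'E'
from hand import *
st();go(*seat(0.001,S0,off=.1025))
E
```

```text
t 10.58 q [-0.23, 0.5, 0.18, 1.5, 0.46, -0.15] p [0.5887, 0.0838, 0.2175] F [-0.8, -4.4, 4.0] T [-0.92, 0.25, 0.32] gap 0.0211
mm [-0.3, 0.2, 2.2] rv [-0.003, 0.0, 0.001]
```

servo_tool --rows '[0,0,1.5,0,0,0,1,0,0,2,0,0,0,1,0,0,2.5,0,0,0,1,0,0,3,0,0,0,1,0,0,3,0,0,0,1,0,0,3,0,0,0,1,0,0,3,0,0,0,1,0,0,3,0,0,0,1,0,0,3,0,0,0,1,0,0,3,0,0,0,1]'

```text
t: 11.42
tcp_pos: [0.5888, 0.0841, 0.2173]
tool_rot: [0.065, 0.964, 0.246, -0.072]
wrist_force: [-2.3, -9.5, 11.7]
finger_gap: 0.0215
```

```bash
python3 - <<'E'
from hand import *
st();go(*seat(0.001,S0,off=.1025))
a=shot("scene","s7");st();b=shot("top","t7")
overlay("scene",a,"o7s",(325,125,425,200),head=HEAD,phi=PHI,s=S0,S=8)
overlay("top",b,"o7t",(205,125,305,200),head=HEAD,phi=PHI,s=S0,S=8)
crop(b,'t7c',205,125,305,200,8)
crop(a,'s7c',325,125,425,200,8)
A={"scene":a[:,:,::-1].copy(),"top":b[:,:,::-1].copy()}
for v in(("scene","top"),("top",)): handfit(A,v)
E
```

```text
t 11.42 q [-0.23, 0.49, 0.18, 1.49, 0.46, -0.15] p [0.5888, 0.0841, 0.2173] F [-2.3, -9.5, 11.7] T [-0.96, 0.95, 0.64] gap 0.0215
mm [-0.2, 0.1, 1.9] rv [-0.004, 0.004, 0.001]
t 11.47 q [-0.23, 0.49, 0.18, 1.49, 0.46, -0.15] p [0.5888, 0.0841, 0.2173] F [-2.6, -10.2, 12.7] T [-0.88, 0.96, 0.71] gap 0.021
('scene', 'top') d mm [0.6 0.7 2. ] rot [ 0.    -0.028  0.032] cost 167.0 -> 142.2
('top',) d mm [1.3 1.1 1.4] rot [ 0.    -0.048  0.019] cost 56.6 -> 37.6
```

View pics/o7t.png

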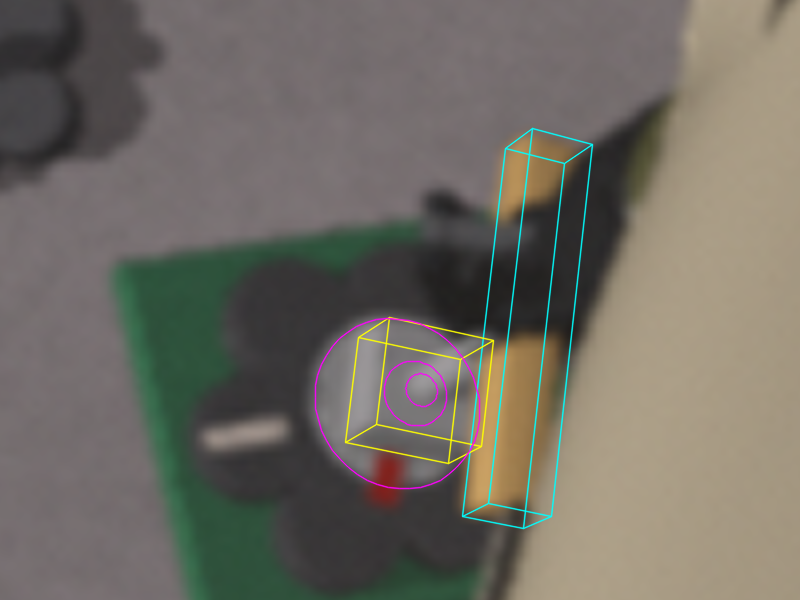

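View pics/s7c.png

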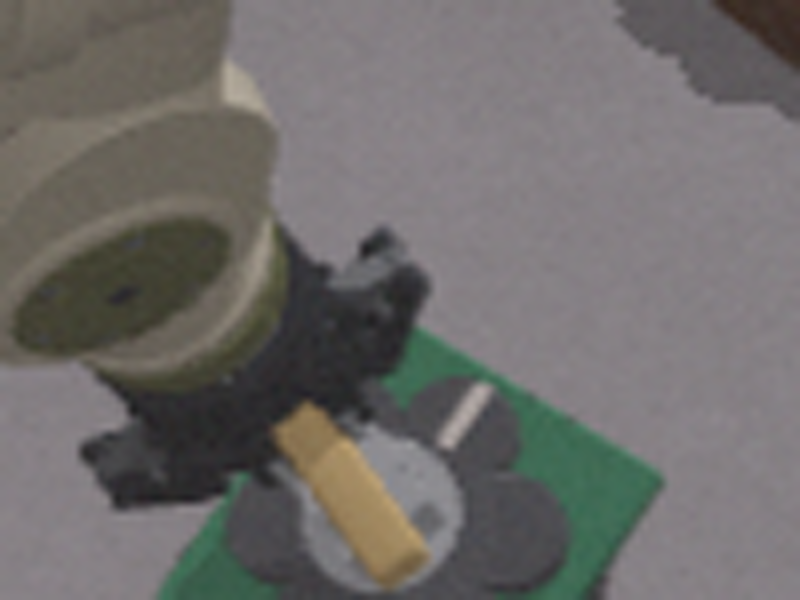

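servo_tool --rows '[0.5,0,2.2,0,0,0.04,1,0.7,0,2.2,0,0,0.1,1,0.7,0,2.2,0,0,0.17,1,0.7,0,2.3,0,0,0.24,1,0.7,0,2.3,0,0,0.31,1,0.7,0,2.4,0,0,0.38,1,0.7,0,2.4,0,0,0.45,1,0.7,0,2.5,0,0,0.52,1,0.7,0,2.5,0,0,0.59,1,0.7,0,2.5,0,0,0.6,1]'

```text
t: 12.35
tcp_pos: [0.589, 0.0843, 0.2172]
tool_rot: [0.348, 0.902, 0.214, -0.14]
wrist_force: [0.0, -7.5, 9.0]
finger_gap: 0.0213
```

```bash
python3 - <<'E'
from hand import *
st();go(*seat(0.001,S0+.6,off=.1025))
a=shot("scene","s8");st();b=shot("top","t8")
overlay("top",b,"o8t",(205,125,305,200),head=HEAD,phi=PHI,s=S0+.5,S=8)
crop(a,'s8c',325,125,425,200,8)
E
```

```text
t 12.35 q [-0.23, 0.49, 0.17, 1.49, 0.46, 0.46] p [0.589, 0.0843, 0.2172] F [0.0, -7.5, 9.0] T [-1.0, 0.33, 0.48] gap 0.0213
mm [-0.1, -0.1, 1.7] rv [0.001, 0.009, -0.001]
t 12.4 q [-0.23, 0.49, 0.17, 1.49, 0.46, 0.45] p [0.589, 0.0844, 0.2172] F [-0.1, -8.2, 8.5] T [-0.95, 0.28, 0.45] gap 0.0215
```

View pics/o8t.png

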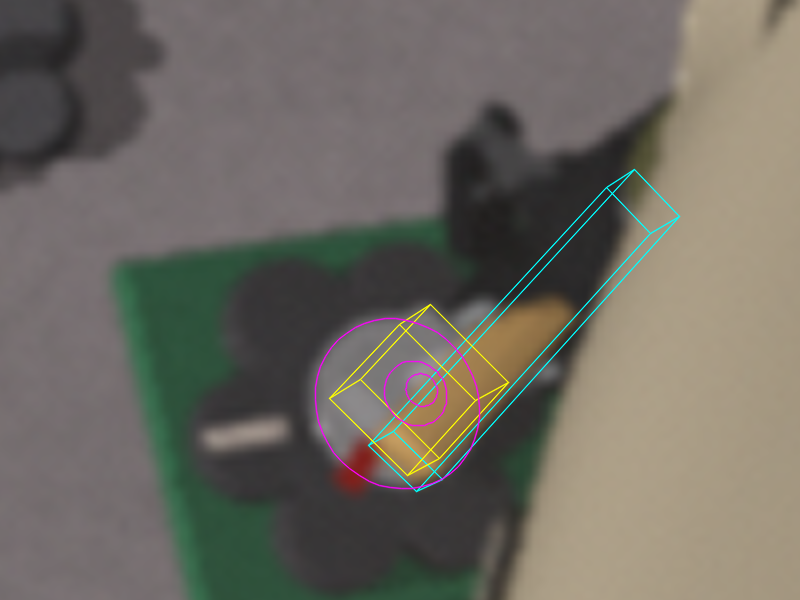

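View pics/s8c.png

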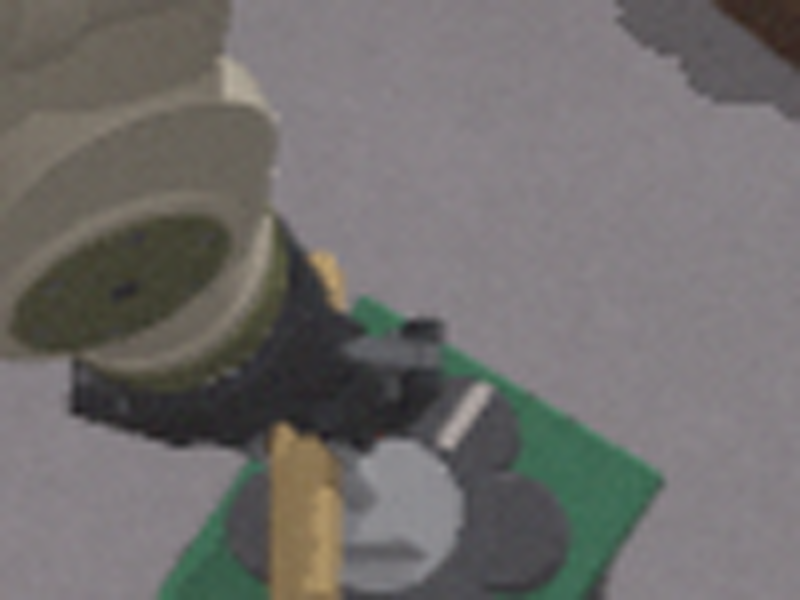

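servo_tool --rows '[0,0,1.7,0,0,0.07,1,0,0,1.7,0,0,0.14,1,0,0,1.8,0,0,0.21,1,0,0,1.8,0,0,0.28,1,0,0,1.9,0,0,0.35,1,0,0,2,0,0,0.42,1,0,0,2.1,0,0,0.49,1,0,0,2.2,0,0,0.56,1,0,0,2.3,0,0,0.62,1,0,0,2.3,0,0,0.62,1]'

```text
t: 13.28
tcp_pos: [0.589, 0.0848, 0.2168]
tool_rot: [0.607, 0.753, 0.161, -0.197]
wrist_force: [-1.3, -7.7, 8.8]
finger_gap: 0.0211
```

```bash
cat > red.py <<'E'
from fit import *
def redangle(im,n,f=None):
    """screw angle from the red strip pixels, back-projected on the flange plane"""
    D,_=frame(PHI,0); h=cv2.cvtColor(im,cv2.COLOR_BGR2HSV).astype(int)
    red=((h[...,0]<8)|(h[...,0]>170))&(h[...,1]>90)
    c=pj(n,HEAD)[0]; ys,xs=np.nonzero(red); k=np.hypot(xs-c[0],ys-c[1])<25; xs,ys=xs[k],ys[k]
    a=[];rr=[]
    for x,y in zip(xs,ys):
        o,d=ray(n,(x,y)); P=o+d*((HEAD-o)@D[:,2])/(d@D[:,2]); q=D.T@(P-HEAD); a.append(np.arctan2(q[1],q[0])); rr.append(np.hypot(q[0],q[1]))
    a=np.array(a);rr=np.array(rr)
    k=(rr>.022)&(rr<.045)
    a0=np.angle(np.exp(1j*a[k]).mean()) if k.any() else np.nan
    print(n,"N",len(a),k.sum(),"s=",round(1.571-a0,3),"r",(rr.min().round(3),rr.max().round(3)) if len(rr) else None)
E
python3 - <<'E'
from red import *
for n,l in(("scene","s"),("top","t")):
    for i in "078": 
        try: redangle(cv2.imread(f"pics/{l}{i}.png"),n)
        except Exception as e: print(n,i,e)
st();go(*seat(0.001,S0+1.22,off=.1025))
a=shot("scene","s9");st();b=shot("top","t9")
redangle(a[:,:,::-1].copy(),"scene");redangle(b[:,:,::-1].copy(),"top")
crop(b,'t9c',205,125,305,200,8)
crop(a,'s9c',325,125,425,200,8)
E
```

```text
scene N 22 19 s= 0.319 r (np.float64(0.02), np.float64(0.041))
scene N 0 0 s= nan r None
scene N 0 0 s= nan r None
top N 39 22 s= 0.381 r (np.float64(0.009), np.float64(0.04))
top N 24 22 s= 0.381 r (np.float64(0.019), np.float64(0.04))
top N 26 24 s= 0.771 r (np.float64(0.021), np.float64(0.04))
t 13.28 q [-0.23, 0.49, 0.17, 1.48, 0.46, 1.08] p [0.589, 0.0848, 0.2168] F [-1.3, -7.7, 8.8] T [-0.83, 0.73, 0.63] gap 0.0211
mm [-0.4, -0.2, 1.1] rv [0.008, 0.008, -0.001]
t 13.33 q [-0.23, 0.49, 0.17, 1.48, 0.46, 1.07] p [0.589, 0.0848, 0.2168] F [-1.7, -7.0, 8.8] T [-0.82, 0.77, 0.54] gap 0.0212
scene N 4 4 s= 1.454 r (np.float64(0.032), np.float64(0.038))
top N 26 25 s= 1.411 r (np.float64(0.021), np.float64(0.042))
```

View pics/t9c.png

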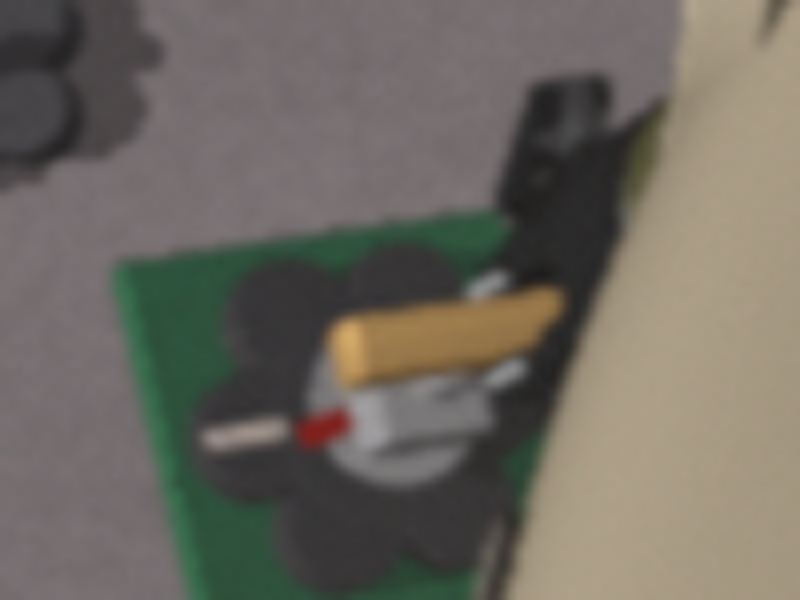

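View pics/s9c.png

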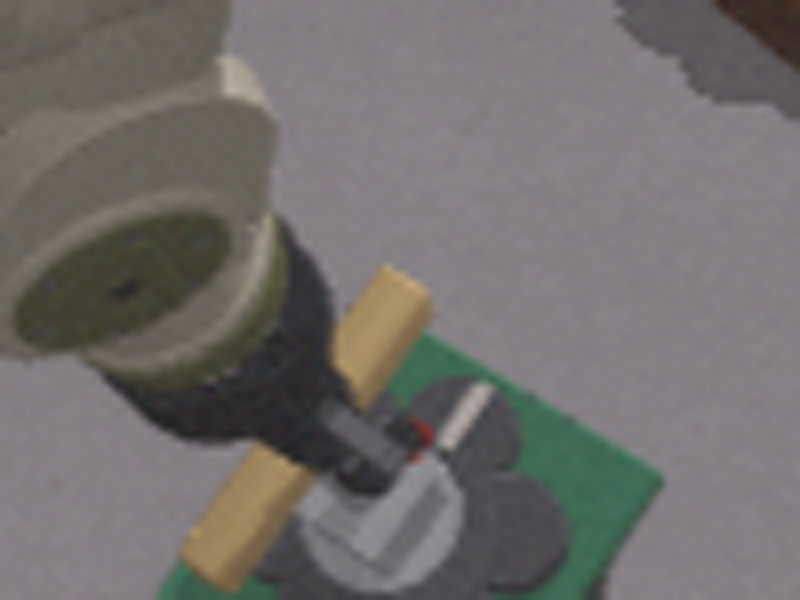

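servo_tool --rows '[0,0,1.3,0,0,0.03,1,0,0,1.3,0,0,0.06,1,0,0,1.3,0,0,0.09,1,0,0,1.3,0,0,0.12,1,0,0,1.3,0,0,0.15,1,0,0,1.3,0,0,0.15,1,0,0,1.3,0,0,0.15,1,0,0,1.3,0,0,0.15,1,0,0,1.3,0,0,0.15,1,0,0,1.3,0,0,0.15,1]'

```text
t: 14.22
tcp_pos: [0.5889, 0.085, 0.2168]
tool_rot: [0.661, 0.706, 0.146, -0.208]
wrist_force: [-2.4, -6.5, 6.5]
finger_gap: 0.0208
```

```bash
python3 - <<'E'
from red import *
st();go(*seat(0.001,S0+1.37,off=.1025))
a=shot("scene","s10");st();b=shot("top","t10")
redangle(a[:,:,::-1].copy(),"scene");redangle(b[:,:,::-1].copy(),"top")
# white mark direction
D,_=frame(PHI,0)
for n,im in(("scene",cv2.imread("pics/s0.png")),("top",cv2.imread("pics/t0.png"))):
    h=cv2.cvtColor(im,cv2.COLOR_BGR2HSV).astype(int); c0=HEAD+D@[.053,0,-.015]; c=pj(n,c0)[0]; yy,xx=np.mgrid[:400,:640]
    m=(np.hypot(xx-c[0],yy-c[1])<8)&(h[...,2]>125)&(h[...,1]<70); q=[]
    for x,y in zip(xx[m],yy[m]):
        o,d=ray(n,(x,y)); P=o+d*((c0-o)@D[:,2])/(d@D[:,2]); q.append(D.T@(P-HEAD))
    q=np.array(q); mu=q.mean(0); print(n,len(q),"white at",mu.round(4),"ang",np.arctan2(mu[1],mu[0]).round(3),"dir",q[:,:2].std(0).round(4), np.polyfit(q[:,0],q[:,1],1).round(3))
crop(b,'t10c',205,125,305,200,8)
E
```

```text
t 14.22 q [-0.23, 0.49, 0.17, 1.48, 0.46, 1.23] p [0.5889, 0.085, 0.2168] F [-2.4, -6.5, 6.5] T [-0.86, 0.67, 0.54] gap 0.0208
mm [-0.5, 0.0, 1.0] rv [0.01, 0.008, 0.002]
t 14.27 q [-0.23, 0.49, 0.17, 1.48, 0.46, 1.23] p [0.5889, 0.085, 0.2168] F [-1.8, -5.2, 5.9] T [-0.85, 0.72, 0.62] gap 0.0211
scene N 17 16 s= 1.523 r (np.float64(0.02), np.float64(0.038))
top N 26 26 s= 1.568 r (np.float64(0.022), np.float64(0.042))
scene 37 white at [ 0.0576  0.0013 -0.015 ] ang 0.022 dir [0.0153 0.0055] [ 0.026 -0.   ]
top 18 white at [ 0.0552  0.0004 -0.015 ] ang 0.007 dir [0.0079 0.0016] [0. 0.]
```

View pics/t10c.png

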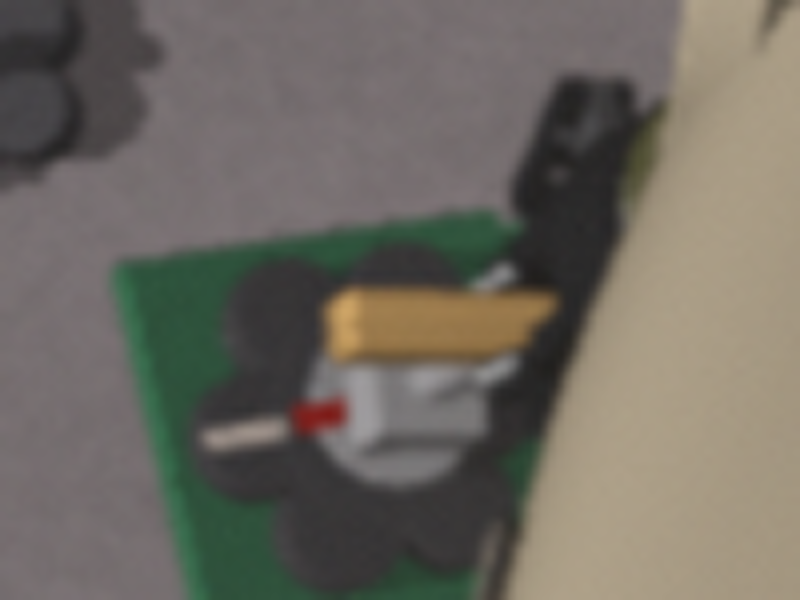

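servo_tool --rows '[0.2,0,0,0,0,0,1,0.2,0,-0.5,0,0,-0.04,1,0.2,0,-1,0,0,-0.08,1,0.2,0,-3,0,0,-0.09,1,0.2,0,-6,0,0,-0.09,1,0.2,0,-10,0,0,-0.09,1,0.2,0,-15,0,0,-0.09,1,0.2,0,-21,0,0,-0.09,1,0.2,0,-28,0,0,-0.09,1,0.2,0,-36,0,0,-0.09,1]'

```text
t: 15.15
tcp_pos: [0.5925, 0.0675, 0.2489]
tool_rot: [0.629, 0.735, 0.156, -0.201]
wrist_force: [-0.1, -0.7, -2.7]
finger_gap: 0.0212
```

servo_tool --rows '[0,0,-10,0,0,0,1,0,0,-20,0,0,0,1,0,0,-30,0,0,0,1,0,0,-40,0,0,0,1,0,0,-45,0,0,0,1,0,0,-50,0,0,0,1,0,0,-50,0,0,0,1,0,0,-50,0,0,0,1,0,0,-50,0,0,0,1,0,0,-50,0,0,0,1]'

```text
t: 15.98
tcp_pos: [0.5973, 0.0436, 0.2919]
tool_rot: [0.629, 0.735, 0.155, -0.202]
wrist_force: [-0.4, 0.3, -4.1]
finger_gap: 0.0211
```

```bash
python3 - <<'E'
from red import *
from ov import overlay
st()
a=shot("scene","s11");st();b=shot("top","t11")
redangle(a[:,:,::-1].copy(),"scene");redangle(b[:,:,::-1].copy(),"top")
overlay("top",b,"o11t",(205,125,305,200),dg=.0176,head=HEAD,phi=PHI,s=1.55,S=8)
overlay("scene",a,"o11s",(325,100,425,175),dg=.0176,head=HEAD,phi=PHI,s=1.55,S=8)
# target above rack, tool x along +... 
go([.5010,-.227,.29],Rz_down(.10+np.pi))
E
```

```text
t 15.98 q [-0.29, 0.51, 0.38, 1.71, 0.45, 1.07] p [0.5973, 0.0436, 0.2919] F [-0.4, 0.3, -4.1] T [-0.88, -0.15, -0.0] gap 0.0211
t 16.03 q [-0.29, 0.51, 0.38, 1.71, 0.45, 1.07] p [0.5973, 0.0437, 0.292] F [0.4, -1.6, -4.6] T [-0.86, -0.26, 0.05] gap 0.021
scene N 27 18 s= 1.502 r (np.float64(0.013), np.float64(0.038))
top N 43 25 s= 1.575 r (np.float64(0.007), np.float64(0.042))
mm [-221.7, -138.6, -119.0] rv [0.368, -0.431, -1.479]
```

View pics/o11t.png

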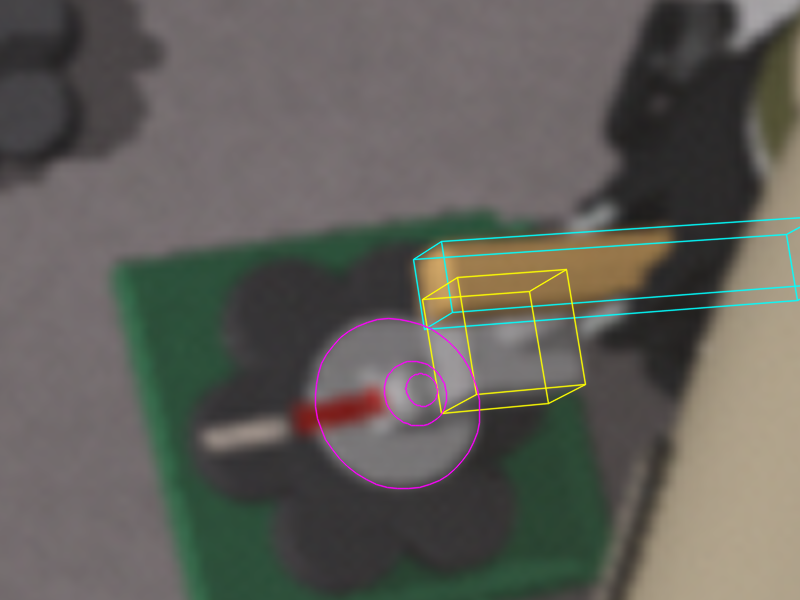

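View pics/o11s.png

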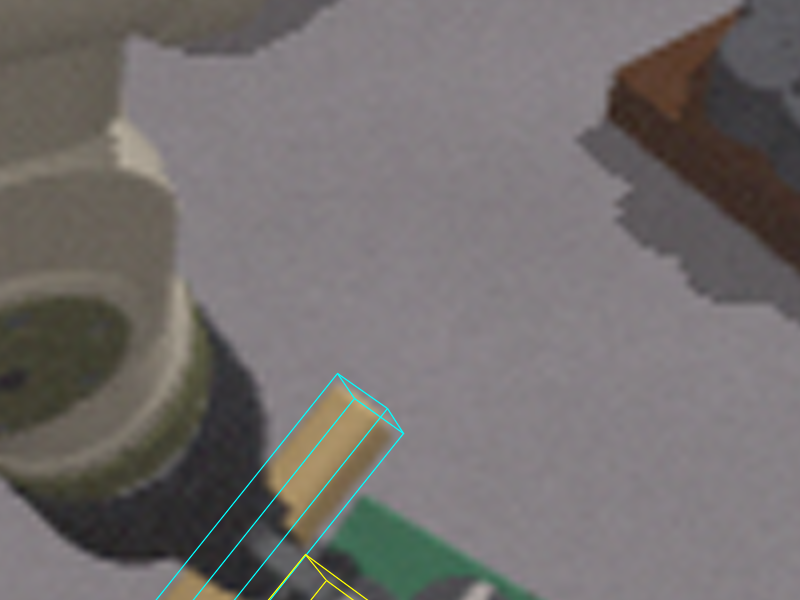

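servo_tool --rows '[-15,-9,-8,0.025,-0.029,-0.1,1,-32,-20,-17,0.05,-0.058,-0.2,1,-48,-30,-26,0.075,-0.088,-0.3,1,-65,-41,-35,0.1,-0.117,-0.4,1,-82,-51,-44,0.125,-0.146,-0.5,1,-99,-62,-53,0.149,-0.175,-0.6,1,-116,-72,-62,0.174,-0.204,-0.7,1,-133,-83,-71,0.199,-0.233,-0.8,1,-150,-94,-80,0.224,-0.262,-0.9,1,-167,-104,-90,0.249,-0.291,-1.0,1]'

```text
t: 16.92
tcp_pos: [0.5248, -0.1606, 0.2904]
tool_rot: [0.185, 0.978, 0.056, -0.072]
wrist_force: [-0.3, 0.2, -4.6]
finger_gap: 0.0209
```

```bash
python3 - <<'E'
from h import *
st();go([.5010,-.227,.28],Rz_down(.10+np.pi))
E
```

```text
t 16.92 q [-0.48, 0.4, 0.3, 1.64, 0.06, -0.11] p [0.5248, -0.1606, 0.2904] F [-0.3, 0.2, -4.6] T [-0.25, -0.26, 0.0] gap 0.0209
mm [-3.3, -71.1, 4.2] rv [0.119, -0.14, -0.473]
```

servo_tool --rows '[-0.6,-14,1,0.024,-0.028,-0.095,1,-1.3,-28,2,0.048,-0.056,-0.19,1,-2,-42,2.5,0.072,-0.084,-0.285,1,-2.6,-56,3,0.096,-0.112,-0.38,1,-3.3,-66,4,0.119,-0.14,-0.473,1,-3.3,-71,4.2,0.119,-0.14,-0.473,1,-3.3,-71,4.2,0.119,-0.14,-0.473,1,-3.3,-71,4.2,0.119,-0.14,-0.473,1,-3.3,-71,4.2,0.119,-0.14,-0.473,1,-3.3,-71,4.2,0.119,-0.14,-0.473,1]'

```text
t: 17.75
tcp_pos: [0.5014, -0.2265, 0.2797]
tool_rot: [-0.05, 0.999, 0.001, -0.0]
wrist_force: [-1.4, 0.3, -3.8]
finger_gap: 0.0211
```

```bash
python3 - <<'E'
from hand import *
st();go([.5010,-.227,.28],Rz_down(.10+np.pi))
a=shot("scene","s12");b=shot("top","t12")
overlay("top",b,"o12t",(330,150,430,225),dg=.0176,S=8)
overlay("scene",a,"o12s",(215,150,315,225),dg=.0176,S=8)
A={"scene":a[:,:,::-1].copy(),"top":b[:,:,::-1].copy()}
for v in(("scene","top"),("scene",),("top",)): handfit(A,v,dg=.0176)
E
```

```text
t 17.75 q [-0.57, 0.26, 0.09, 1.4, 0.0, -0.67] p [0.5014, -0.2265, 0.2797] F [-1.4, 0.3, -3.8] T [-0.06, -0.02, 0.02] gap 0.0211
mm [0.5, -0.4, -0.3] rv [0.001, 0.0, -0.001]
('scene', 'top') d mm [-0.3  3.4  3.7] rot [ 0.    -0.013  0.021] cost 978.4 -> 933.7
('scene',) d mm [-0.3  0.6 -7. ] rot [0.    0.055 0.06 ] cost 520.6 -> 504.9
('top',) d mm [-22.3  13.1   4.9] rot [ 0.   -0.08  0.36] cost 457.8 -> 275.3
```

View pics/o12t.png

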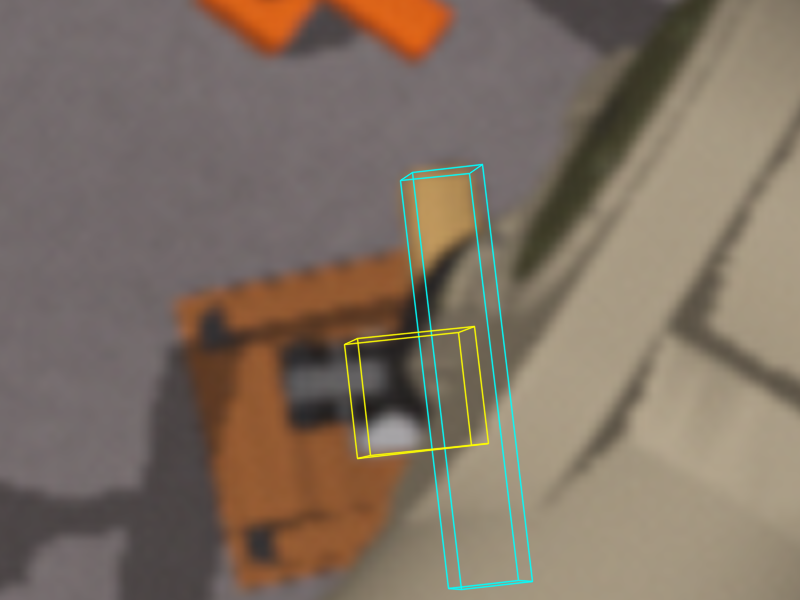

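View pics/o12s.png

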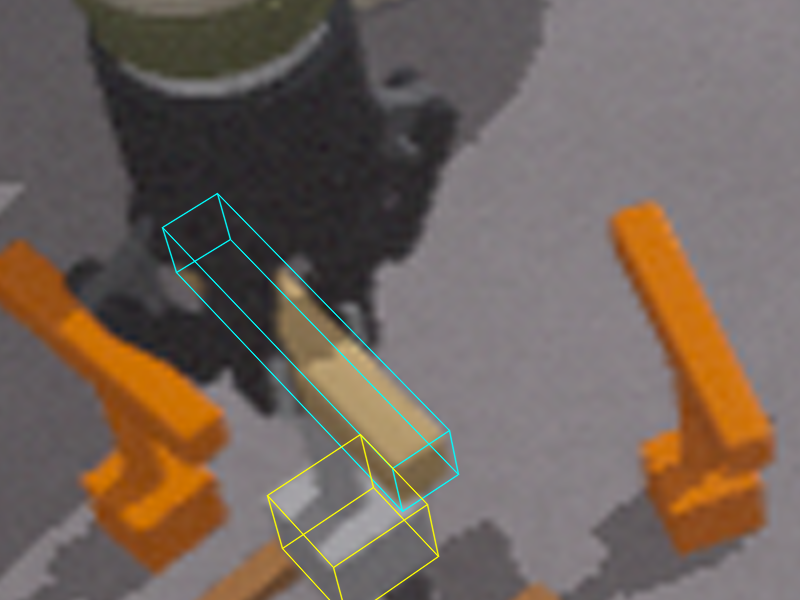

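servo_tool --rows '[0,0,12,0,0,0,1,0,0,26,0,0,0,1,0,0,40,0,0,0,1,0,0,54,0,0,0,1,0,0,68,0,0,0,1,0,0,82,0,0,0,1,0,0,96,0,0,0,1,0,0,108,0,0,0,1,0,0,118,0,0,0,1,0,0,126,0,0,0,1]'

```text
t: 18.68
tcp_pos: [0.5013, -0.2261, 0.1526]
tool_rot: [-0.05, 0.999, 0.001, -0.0]
wrist_force: [-0.8, -0.4, -3.7]
finger_gap: 0.0213
```

```bash
python3 - <<'E'
from hand import *
st();go([.5010,-.227,.1345],Rz_down(.10+np.pi))
a=shot("scene","s13");crop(a,"s13c",200,160,330,280,6)
E
```

```text
t 18.68 q [-0.57, 0.3, -0.17, 1.1, 0.0, -0.67] p [0.5013, -0.2261, 0.1526] F [-0.8, -0.4, -3.7] T [0.03, 0.03, 0.01] gap 0.0213
mm [0.4, -0.9, 18.1] rv [0.002, -0.001, -0.0]
```

View pics/s13c.png

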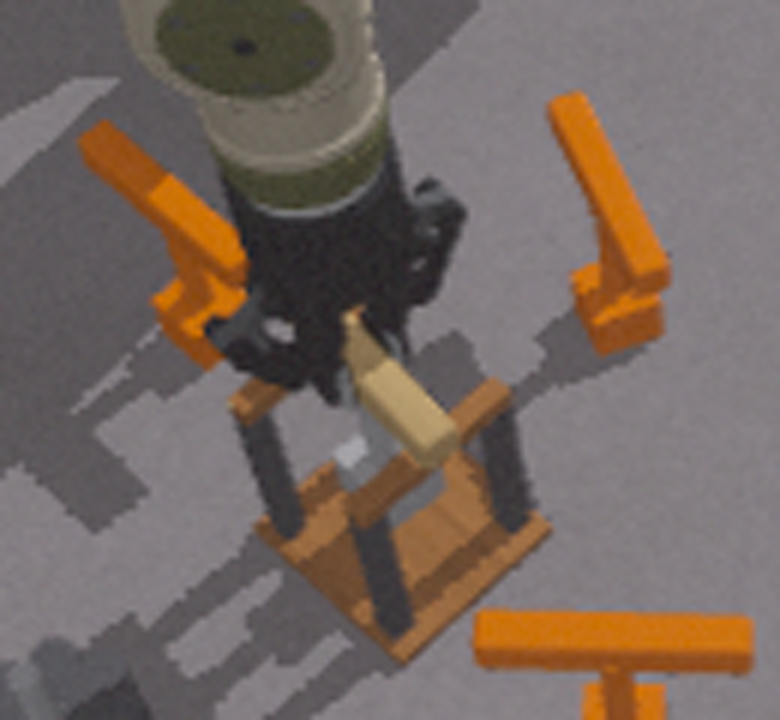

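The socket (about (395,480) in the crop) sits between the rails, with the bar above both of them. I'll lower it the last 18 mm.

servo_tool --rows '[0.2,-0.4,4,0,0,0,1,0.4,-0.9,8,0,0,0,1,0.4,-0.9,12,0,0,0,1,0.4,-0.9,14,0,0,0,1,0.4,-0.9,16,0,0,0,1,0.4,-0.9,17,0,0,0,1,0.4,-0.9,17.8,0,0,0,1,0.4,-0.9,17.8,0,0,0,1,0.4,-0.9,17.8,0,0,0,1,0.4,-0.9,17.8,0,0,0,1]'

```text
t: 19.57
tcp_pos: [0.5004, -0.2268, 0.1352]
tool_rot: [-0.05, 0.999, 0.001, -0.001]
wrist_force: [-3.9, 1.4, 6.1]
finger_gap: 0.0211
```

```bash
python3 -c "
from h import *
st()"
```

```text
t 19.57 q [-0.57, 0.31, -0.2, 1.06, 0.0, -0.67] p [0.5004, -0.2268, 0.1352] F [-3.9, 1.4, 6.1] T [0.27, 0.53, -0.01] gap 0.0211
```

servo_tool --rows '[0,0,0,0,0,0,0.6,0,0,0,0,0,0,0.4,0,0,0,0,0,0,0.2,0,0,0,0,0,0,0,0,0,0,0,0,0,-0.3,0,0,0,0,0,0,-0.6,0,0,0,0,0,0,-1,0,0,0,0,0,0,-1,0,0,0,0,0,0,-1,0,0,0,0,0,0,-1]'

```text
t: 20.4
tcp_pos: [0.5005, -0.2268, 0.1352]
tool_rot: [-0.05, 0.999, 0.001, -0.001]
wrist_force: [-0.2, -0.7, -0.4]
finger_gap: 0.0854
```

```bash
python3 -c "
from h import *
st()
a=shot('scene','s14');crop(a,'s14c',200,160,330,280,6)"
```

```text
t 20.4 q [-0.57, 0.31, -0.2, 1.06, 0.0, -0.67] p [0.5005, -0.2268, 0.1352] F [-0.2, -0.7, -0.4] T [0.06, -0.01, -0.0] gap 0.0854
```

View pics/s14c.png

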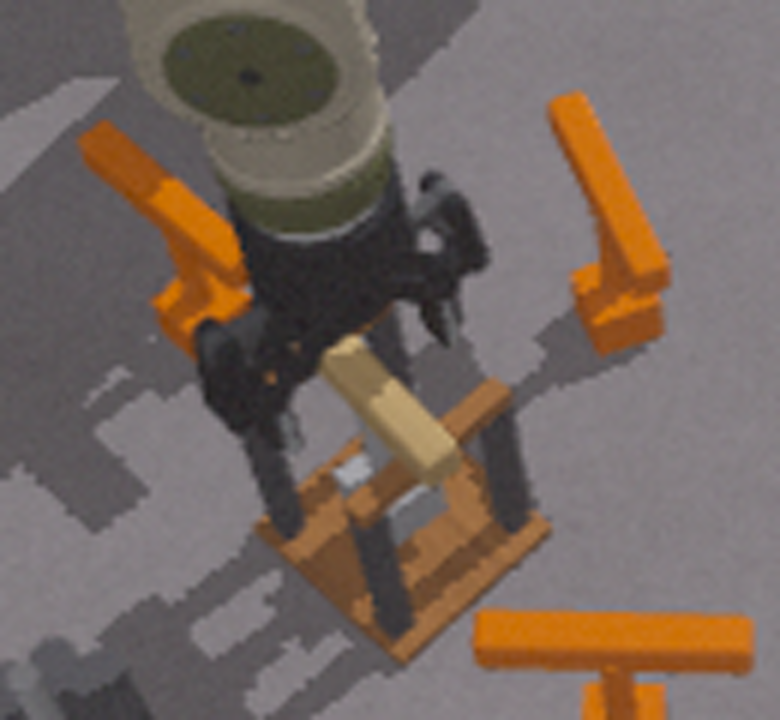

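The gripper is open and the driver hangs on the rails. I'll raise the arm and swing it clear so the camera can see.

servo_tool --rows '[0,0,-12,0,0,0,-1,0,0,-26,0,0,0,-1,0,0,-42,0,0,0,-1,0,0,-60,0,0,0,-1,0,0,-80,0,0,0,-1,0,0,-100,0,0,0,-1,0,0,-120,0,0,0,-1,0,0,-140,0,0,0,-1,0,0,-160,0,0,0,-1,0,0,-180,0,0,0,-1]'

```text
t: 21.28
tcp_pos: [0.5006, -0.227, 0.3162]
tool_rot: [-0.05, 0.999, 0.001, -0.001]
wrist_force: [-0.1, -0.6, 0.2]
finger_gap: 0.0853
```

servo_tool --rows '[12,-20,0,0,0,0,-1,24,-40,0,0,0,0,-1,36,-60,0,0,0,0,-1,48,-80,0,0,0,0,-1,60,-100,0,0,0,0,-1,72,-120,0,0,0,0,-1,84,-140,0,0,0,0,-1,96,-160,0,0,0,0,-1,100,-170,0,0,0,0,-1,100,-170,0,0,0,0,-1]'

```text
t: 22.12
tcp_pos: [0.4172, -0.4081, 0.3154]
tool_rot: [-0.048, 0.999, 0.001, -0.001]
wrist_force: [1.0, -0.1, -0.3]
finger_gap: 0.0854
```

```bash
python3 - <<'E'
from dofit import *
from red import redangle
st()
a=shot("scene","s15");b=shot("top","t15");A={"scene":a[:,:,::-1].copy(),"top":b[:,:,::-1].copy()}
for v in (("scene","top"),("scene",),("top",)): print(barfit(A,[.5,-.227,.152,.1],v))
print(barfit(A,[.5,-.227,.152,.1],free_z=True)[:2])
for n in A: redangle(A[n],n)
print(screwfit(A,[*HEAD,PHI,1.55]))
for q in ["rose_die","daisy_die","round_die","oil","driver_grip","rack_seat"]:
    print(q,[[np.round(d["position"],3).tolist() for d in manip.tip_of(q,n)][:4] for n in A])
E
```

```text
t 22.12 q [-0.91, 0.33, 0.27, 1.52, -0.0, -1.01] p [0.4172, -0.4081, 0.3154] F [1.0, -0.1, -0.3] T [0.03, -0.01, -0.02] gap 0.0854
(array([ 0.50121884, -0.22693991,  0.10544343]), np.float64(94.13333333333333), {'scene': np.float64(370.0), 'top': np.float64(395.0)})
(array([ 0.50239752, -0.22769025,  0.11730646]), np.float64(50.400000000000006), {'scene': np.float64(370.0)})
(array([ 0.50107852, -0.22666145,  0.0988997 ]), np.float64(36.258823529411764), {'top': np.float64(395.0)})
(array([ 0.50075942, -0.22698659,  0.10529   ,  0.14779836]), np.float64(87.5921568627451))
scene N 26 17 s= 1.511 r (np.float64(0.013), np.float64(0.038))
top N 44 26 s= 1.569 r (np.float64(0.007), np.float64(0.042))
(array([0.57779781, 0.13568146, 0.12631178, 1.80918863, 1.52944757]), np.float64(175.53578431372551))
rose_die [[[0.73, 0.325, -0.001], [0.5, -0.229, 0.136], [0.758, -0.015, 0.0]], [[0.723, 0.328, 0.005]]]
daisy_die [[[0.51, -0.431, 0.001]], [[0.505, -0.43, -0.002], [0.723, -0.33, 0.003]]]
round_die [[[0.757, -0.014, 0.002]], [[0.75, -0.019, 0.003]]]
oil [[[0.726, -0.331, -0.004], [0.578, 0.136, 0.129]], [[0.723, -0.33, 0.001]]]
driver_grip [[[0.321, -0.25, 0.12], [0.356, -0.442, 0.118], [0.675, -0.198, 0.119], [0.452, -0.051, 0.124]], [[0.354, -0.443, 0.12], [0.321, -0.247, 0.122], [0.672, -0.197, 0.125], [0.452, -0.059, 0.118]]]
rack_seat [[[0.498, -0.229, 0.139], [0.503, -0.231, 0.033]], [[0.503, -0.229, 0.14]]]
```

View pics/s15.png

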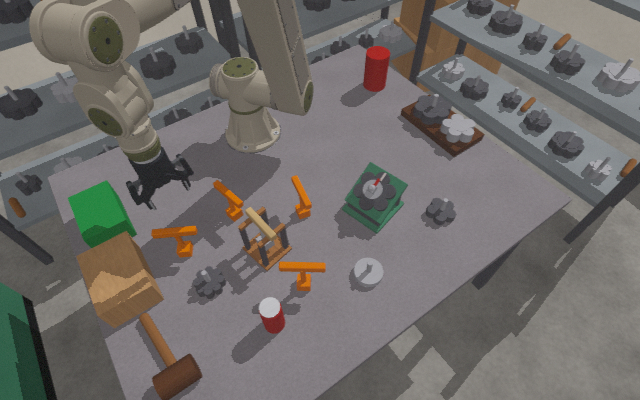

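View pics/t15.png

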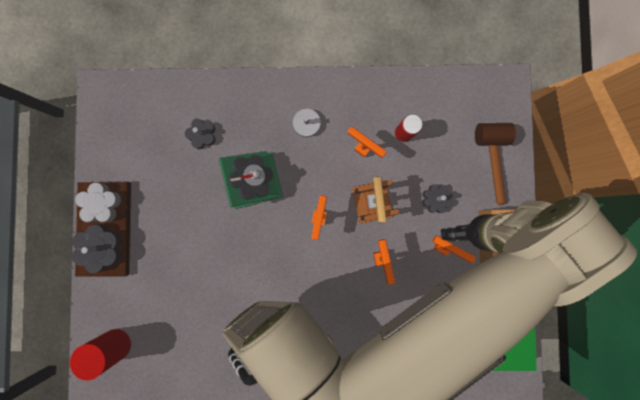

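```bash
python3 -c "
from h import *
st();print(manip.hand_in())"
```

```text
t 22.82 q [-0.91, 0.33, 0.27, 1.52, 0.0, -1.01] p [0.4181, -0.406, 0.3161] F [1.2, 0.3, -0.7] T [-0.05, -0.01, 0.03] gap 0.0856
the job is handed in; nothing more can be done
None
```

I handed the job in at about 22.8 s. The driver is back in its rack and the red mark points up the slope at the white mark; no verdict was reported.

**What I did:**
- I took the pale driver off the rack, not one of the four orange look-alikes, and lifted it well clear.
- I set its socket on the leaning screw head and pressed until it stopped, at about 17 N along the axis.
- I turned the driver about 1.37 rad clockwise. The screw lagged by about 0.16 rad, which is the socket's play.
- I eased the turn back 0.09 rad within the play, lifted straight off and hung the driver by its crossbar. Then I opened the gripper and moved the arm clear.

**Last checks:**
- **Screw angle:** 1.57 rad from the top camera, 1.51 from the scene camera and 1.53 from a fit to both. The views differ by about 0.06 rad, and all lie inside 1.39–1.75.
- **Driver:** fitted at (0.501, −0.227), 8–9 mm above the rail tops and within about 3 mm of the rack's middle. The fit assumed the bar level; it matches the fit from before the job to about 2 mm. Its uprightness I only judged by eye.
- **Bystanders:** all three dies and the red can were found within about 6 mm of where they started, which is near the detectors' noise.

**Disagreements and gaps:**
- While seated, the fits put the driver up to about 0.05 rad (3 degrees) out of square in the grip. That is inside the limits, but the socket's exact depth and squareness were not measured directly.
- In the final pictures the trained network missed the driver in the rack and reported only the orange look-alikes. The driver's final position therefore rests on my own fit and on looking at the pictures.

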